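# Interpass temperature check of weld coupons on a bench turntable

## Task

Before their next weld run the T-joint coupons need a temperature check. Stand all the coupons that are there on the turntable, one in the middle of each scribed station with its weld bead facing outward; then, thinnest web first because it cools fastest, push the turntable round by its spokes until that coupon's station lines up with the pointer, and hold the thermometer gun level and square to the bead side of the web, 5 to 12 cm from lens to steel and pointing at its middle, steady for a good second. Finish with every coupon still in its station and the gun back in its stand, and leave the other things on the bench alone.

Things in the scene. Friction and masses are not known exactly. Their poses are not given: they have to be found in the camera images.
- turntable (a joint): angle of the turntable's round face about its vertical axis, rad, counter-clockwise from above; at 0 station_1 stands at the pointer, at -pi/2 station_2, at pi (or -pi) station_3, at pi/2 station_4. It turns either way without end stops; the bearing drags with about 0.5 N m (3 N at a spoke): pushed slowly it stops where it is left, pushed fast it coasts on up to 10 degrees. What stands on it is held by its weight alone and slides if it is jerked
- hub (a point): centre of the turntable's face, on its axis, at the height of the face (100 mm above the bench). The steel face is 320 mm across and 14 mm thick; a low boss, 44 mm across and 5 mm high, covers its centre. The fixed foot below, 210 mm across, is bolted down. Axes: those of the foot, +x to the pointer, z up
- mark_spot (a point): fixed point where the middle of a station lies when that station is at the pointer: 88 mm from the axis toward the pointer, at the height of the face. Axes: +x horizontally outward to the pointer, z up. The pointer is a cranked steel strip, 22 mm wide, that rises from the foot and ends in a level arrowhead, 164 to 201 mm from the axis and 70 mm above the bench, below the sweep of the spokes
- spoke_1 (a point): point on the axis of spoke 1, 177 mm from the turntable's axis, 93 mm above the bench. The four spokes are level 12 mm round steel bars that stick out of the rim, bare from 160 to 193 mm from the axis, each ending in a black 22 mm ball centred 204 mm from it. Spoke 1 stands 45 degrees counter-clockwise of station 1. Axes: +x radially outward, z up
- spoke_2 (a point): point on the axis of spoke 2, 177 mm from the turntable's axis, 93 mm above the bench. The four spokes are level 12 mm round steel bars that stick out of the rim, bare from 160 to 193 mm from the axis, each ending in a black 22 mm ball centred 204 mm from it. Spoke 2 stands 45 degrees counter-clockwise of station 2. Axes: +x radially outward, z up
- spoke_3 (a point): point on the axis of spoke 3, 177 mm from the turntable's axis, 93 mm above the bench. The four spokes are level 12 mm round steel bars that stick out of the rim, bare from 160 to 193 mm from the axis, each ending in a black 22 mm ball centred 204 mm from it. Spoke 3 stands 45 degrees counter-clockwise of station 3. Axes: +x radially outward, z up
- spoke_4 (a point): point on the axis of spoke 4, 177 mm from the turntable's axis, 93 mm above the bench. The four spokes are level 12 mm round steel bars that stick out of the rim, bare from 160 to 193 mm from the axis, each ending in a black 22 mm ball centred 204 mm from it. Spoke 4 stands 45 degrees counter-clockwise of station 4. Axes: +x radially outward, z up
- station_1 (a point): middle of station 1 of the turntable's face, 88 mm from the axis, at the height of the face; one of four equal scribed outlines 56 mm (radially) x 84 mm, each with a scribed line out to the rim, in counter-clockwise order. It turns with the face. Axes: +x radially outward, z up
- station_2 (a point): middle of station 2 of the turntable's face, 88 mm from the axis, at the height of the face; one of four equal scribed outlines 56 mm (radially) x 84 mm, each with a scribed line out to the rim, in counter-clockwise order. It turns with the face. Axes: +x radially outward, z up
- station_3 (a point): middle of station 3 of the turntable's face, 88 mm from the axis, at the height of the face; one of four equal scribed outlines 56 mm (radially) x 84 mm, each with a scribed line out to the rim, in counter-clockwise order. It turns with the face. Axes: +x radially outward, z up
- station_4 (a point): middle of station 4 of the turntable's face, 88 mm from the axis, at the height of the face; one of four equal scribed outlines 56 mm (radially) x 84 mm, each with a scribed line out to the rim, in counter-clockwise order. It turns with the face. Axes: +x radially outward, z up
- coupon_thin_center (a point): centre (half-way up, 27 mm above the underside) of the loose T-joint weld coupon with the thinnest web, bare dark steel, 478 g: foot plate 52 x 80 x 8 mm, upright web 8 mm thick, 76 long, 46 high across its middle. Axes: +x out of the web's face with the weld bead (one side only), y along the web, z up. Starts on the bench; may be absent
- coupon_mid_center (a point): centre (half-way up, 31 mm above the underside) of the loose T-joint weld coupon with the middling web, bare dark steel, 708 g: foot plate 52 x 80 x 8 mm, upright web 14 mm thick, 76 long, 54 high across its middle. Axes: +x out of the web's face with the weld bead (one side only), y along the web, z up. Starts on the bench; may be absent
- coupon_thick_center (a point): centre (half-way up, 33 mm above the underside) of the loose T-joint weld coupon with the thickest web, bare dark steel, 947 g: foot plate 52 x 80 x 8 mm, upright web 20 mm thick, 76 long, 58 high across its middle. Axes: +x out of the web's face with the weld bead (one side only), y along the web, z up. Starts on the bench; may be absent
- coupon_thin_face (a point): middle of the bead-side face of the thin coupon's web, 31 mm above the coupon's underside: the point to read. Axes as the coupon's
- coupon_mid_face (a point): middle of the bead-side face of the middling coupon's web, 35 mm above the coupon's underside: the point to read. Axes as the coupon's
- coupon_thick_face (a point): middle of the bead-side face of the thick coupon's web, 37 mm above the coupon's underside: the point to read. Axes as the coupon's
- therm_center (a point): middle of the barrel of the infrared thermometer gun, a loose grey and black pistol, 240 g; grasp it here. Flat-sided barrel 46 wide, 44 mm high, 70 mm behind to 38 mm ahead of this point, then a round nose; line of sight: the x axis through this point, lens front 80 mm ahead. The grip (22 mm wide) hangs 10 to 60 mm behind this point, down to 102 mm below it. Axes: x out of the lens, z up. Starts in its stand
- stand_seat (a point): where the middle of the gun's barrel lies when the gun is at home in its stand, 134 mm above the bench; axes as the gun's when at home. The fixed stand (foot 140 x 86 mm): the barrel lies on two upright plates (16 to 21 mm either side of the middle, top edge 22 mm below this point), the grip hangs between them, and ears 50 to 66 mm ahead and behind, 28 mm either side, reach up to 9 mm below this point
- mug: white mug, 79 x 110 x 89 mm, a bystander; origin under its centre
- flange: steel pipe flange, 98 mm across and 26 mm high, lying flat, a bystander; origin under its centre
- g_clamp: green G-clamp, 136 x 129 x 21 mm, lying flat, a bystander; origin under its centre
There are look-alikes about, which are no part of the job. Leave any pink look-alike of the part that bears coupon_thin_center alone.

How it is judged:
By the outcome, as a careful person would: the job done as asked, in the order asked, and still so for the second after the job is handed in, with the robot touching nothing.
Of coupon_thin, coupon_mid, coupon_thick only 2 to 3 are there at a start; the rules pass over those that are not, and their reading is None.
At some moment in a run one of coupon_thin, coupon_mid, coupon_thick may be knocked a few centimetres aside while the robot is not near it.
It also fails if it takes over 210 s, if anything falls off the work surface, if the arm or the gripper's body presses on something with over 40 N, if the wrist force passes 120 N, or if a joint passes its speed limit or range.

## Robot

A 6-joint arm with a two-finger parallel gripper is mounted at the origin on a cart in front of the work surface, level with it; the furniture and walls round the work are solid. World frame = base frame: x ahead of the robot, y to its left, z up, the work surface at z = 0. Lengths are in m, angles in rad, forces in N, time in s.
With the tool pointing down it reaches from about 0.275 to 0.725 m from the base axis. Payload 15.9 kg.
Tool frame: the origin (TCP) lies at the very end of the fingers, on their centre line; the grasp point (between the pads) lies env.grip_point_offset behind it (env.grip_point_offset is the distance from the TCP to the grasp point, in m); x points along the fingers, z is the direction in which the jaws open and shut, and the axes are right-handed (so a half turn about x gives the same grasp; the last joint's range is limited). The gripper opens to 85 mm and grips with 20 to 120 N. Pads are 22 mm wide; open, the fingers measure 114 mm over their backs; the gripper's body (76 mm by 85 mm) begins 54 mm behind the grasp point. The pads swing forward as they close: fully open they stand 13 mm farther back than shut.
Start: joints at [1.291, 0.213, -0.034, 1.323, 0, 1.571], TCP at [0.138, 0.481, 0.231] pointing down, gripper open.
Joint ranges: [-2.98, 2.98], [-0.74, 1.72], [-1.14, 1.35], [-2.1, 2.04], [-1.57, 1.44], [-3.14, 3.14]. Speed limits (rad/s): [1.89, 1.89, 2.39, 2.57, 3.14, 3.14].

## Interface

Orientations are given as a unit quaternion [w, x, y, z].
In Python, from rig import state, vision, finish_job, nets, env gives the robot as it stands.
- The arm moves only by the tool play_rows, never from a script. Its argument "moves" is a list of rows, each an object with "dp": the shift along the tool's x, y, z in units of 50 mm (1.0 is 50 mm), a list of three; "twist": the turn, a rotation vector about the tool's x, y, z in degrees, a list of three; "gripper": the closure, from 0 (fully open) to 1 (shut). In form: [{"dp": [tx, ty, tz], "twist": [rx, ry, rz], "gripper": gripper}, ...]. A call has 1 to 12 rows; each row is the pose to reach, as a shift and turn from the pose commanded when the call began, along the tool's axes at that moment; what a row does not reach only later rows make up. A row lasts 1/8 s, in which the tool goes at most 62.5 mm and 10.7 degrees, less where a joint would pass 70% of its speed; a pose out of reach is approached as far as the arm can. A call with a gripper value outside its range is refused whole. The fingers move at their own pace and stop on an object; "newtons" is the grip in N (left out, the last holds). Time passes only in rows, so rows that repeat a pose let the fingers close. It gives the time, the measured TCP pose, the force and the opening at its end, in the units of the state.
- state(): the state, without advancing time (a new reading comes with each control period).
- vision.camera(name): name is "scene" or "top"; returns (picture, depth): 480x640x3 uint8, red, green, blue; 480x640 float32, m along the optical axis (not along the pixel's ray), 0 where there is no reading.
- vision.calibration(name): a dict with "vertical_fov" (degrees; the focal length in pixels is half the picture's height over the tangent of half this angle, whatever the lens; pixels are square), "cx", "cy" (the principal point, pixels), "dist" ([k1, k2, p1, p2, k3] as OpenCV has them; the pictures are not rectified), "view" (4x4, takes a point from world to camera coordinates). Camera axes: x right, y up, looking along -z (the intrinsics and any distortion apply to the point x, -y, -z); pixel columns grow to the right and rows downward; lengths in m; the calibration is good to about 2 mm. A picture is of the moment at which its call begins. calibration takes no time and is no camera call.
- finish_job(): hands the job in, once; it reports no verdict.
Trained networks look in the newest picture that a camera, given by its name, has taken for a name from the list of things; names that differ only in an ending like _2 or _b are one class to them, and where a whole thing is asked for, a point or a joint stands for the part that bears it (a point fixed in the world has none). Each returns a list of dicts, best first, with "score" (0 to 1); they miss things now and then, are a little off and sometimes report something else, mostly with a low value. They report only what shows in the picture. A call takes as long as a camera call. They do not tell look-alikes from the thing itself.
- nets.masks_of(camera, thing): "region" (480x640 bool, what is visible of it) and "xy" ([column, row] in pixels, amid what is visible of it).
The state is a dict: "time_s": time; "q": joint angles; "joint_vel": joint speeds; "effort": joint torques, N m; "position": TCP position; "eef_rot": TCP orientation; "force": force on the tool from outside, world axes, zero at the start; "ft_torque": the same for the moment, N m; "finger_gap": finger opening in m.
Only numpy, scipy, OpenCV 4.12 (cv2) and the standard library are available. Lean on these libraries where they do the work, as an engineer would, in place of code of your own. Each camera call takes 0.05 s, during which the arm holds its last target. There are 200 camera calls.

## Working session

There is one attempt and no reset: what is moved stays moved. The work goes in short steps, Python scripts to look and compute and a tool call to move; the robot and the scene stay as the last step left them, time stands still between calls to the robot, and variables do not carry over. Pictures are saved under pics/ and viewed, about 12 in all and at most 16, crops included, and the job is handed in when it is done.

Besides the shell and the picture viewer there is one more tool, called after "Call:" by a JSON object that holds its "method" and its "body", one argument or row to a line. play_rows: Moves the arm, as the interface text tells. Its arguments: {"type":"object","properties":{"moves":{"type":"array"},"newtons":{"type":"number"}},"required":["moves"]}

```bash
ls; mkdir -p pics
python3 - <<'E'
from rig import state, vision, nets, env
import cv2
s=state();print(s);print(env.grip_point_offset)
for n in("scene","top"):
    p,d=vision.camera(n);cv2.imwrite(f"pics/{n}0.png",p[:,:,::-1])
    print(vision.calibration(n))
E
```

```text
pics
{'time_s': 0.0, 'q': array([ 1.29097792e+00,  2.13372547e-01, -3.50274961e-02,  1.32349873e+00,
        8.59981874e-06,  1.57080560e+00]), 'joint_vel': array([-8.49967287e-05, -5.58177831e-04,  4.32709506e-04, -1.57077997e-03,
        1.83474988e-03, -2.21024270e-04]), 'effort': array([ 2.33088896e-03, -6.86153412e+01,  4.87123060e+01,  1.72357337e-02,
        1.39859490e-04,  2.77451807e-05]), 'position': array([0.13799799, 0.48024047, 0.23082051]), 'eef_rot': array([ 0.56452964, -0.4256171 ,  0.565156  ,  0.42515299]), 'force': array([-0.48060756, -0.20747695,  0.19629502]), 'ft_torque': array([-0.01239137,  0.00201601, -0.01883995]), 'finger_gap': 0.08538613815197353}
0.0187
{'vertical_fov': 42.183231621517784, 'cx': 317.45326697479953, 'cy': 239.1039113628978, 'dist': array([-0.16573341,  0.        ,  0.        ,  0.        ,  0.        ]), 'view': array([[ 0.54666512, -0.83726617, -0.0119414 , -0.2263035 ],
       [ 0.45214795,  0.28315178,  0.84580571, -0.37614462],
       [-0.70478328, -0.46777176,  0.53335739, -1.72200991],
       [ 0.        ,  0.        ,  0.        ,  1.        ]])}
{'vertical_fov': 55.17638708363645, 'cx': 316.75187999780513, 'cy': 249.77483307118035, 'dist': array([-0.01144512,  0.        ,  0.        ,  0.        ,  0.        ]), 'view': array([[ 0.00494578, -0.99770132, -0.06758419,  0.09721284],
       [ 0.98744644, -0.00579765,  0.15784773, -0.53543968],
       [-0.15787672, -0.06751645,  0.98514794, -1.41029449],
       [ 0.        ,  0.        ,  0.        ,  1.        ]])}
```

View pics/top0.png

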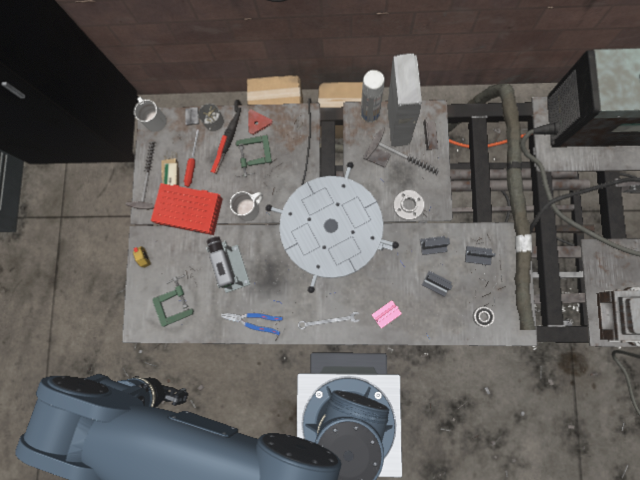

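View pics/scene0.png

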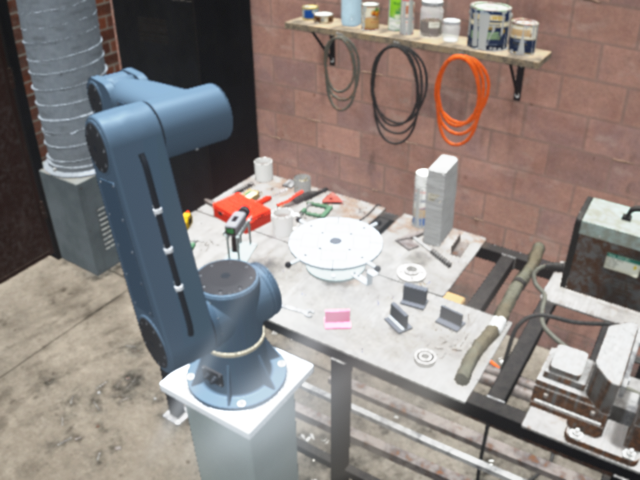

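```bash
cat > h.py <<'E'
import numpy as np, cv2
from rig import state, vision, nets, env
from scipy.spatial.transform import Rotation as R
def K(c):
    f=240/np.tan(np.radians(c["vertical_fov"]/2)); return np.array([[f,0,c["cx"]],[0,f,c["cy"]],[0,0,1]])
def cloud(n,d):
    "world xyz per pixel (480x640x3), nan where no reading"
    c=vision.calibration(n); u,v=np.meshgrid(np.arange(640.),np.arange(480.))
    q=cv2.undistortPoints(np.stack([u,v],-1).reshape(-1,1,2),K(c),c["dist"]).reshape(480,640,2)
    z=np.where(d>0,d,np.nan); P=np.stack([q[...,0]*z,-q[...,1]*z,-z],-1)
    V=c["view"]; return (P-V[:3,3])@V[:3,:3]
def ray(n,uv,zh):
    "world point on the pixel's ray at height zh"
    c=vision.calibration(n); q=cv2.undistortPoints(np.array(uv,float).reshape(-1,1,2),K(c),c["dist"]).reshape(-1,2)
    V=c["view"]; dirs=np.c_[q[:,0],-q[:,1],-np.ones(len(q))]@V[:3,:3]; o=-V[:3,:3].T@V[:3,3]
    return o+dirs*((zh-o[2])/dirs[:,2])[:,None]
def proj(n,P):
    c=vision.calibration(n); V=c["view"]; P=np.atleast_2d(P)@V[:3,:3].T+V[:3,3]
    P=P*[1,-1,-1]; return cv2.projectPoints(P,np.zeros(3),np.zeros(3),K(c),c["dist"])[0].reshape(-1,2)
def Q(s): w,x,y,z=s["eef_rot"]; return R.from_quat([x,y,z,w])
def crop(p,x0,x1,y0,y1,k,f): cv2.imwrite(f,cv2.resize(p[y0:y1,x0:x1,::-1],None,fx=k,fy=k,interpolation=cv2.INTER_CUBIC))
E
python3 - <<'E'
from h import *
p,d=vision.camera("top");C=cloud("top",d);np.save("C.npy",C)
ps,ds=vision.camera("scene");S=cloud("scene",ds)
crop(p,375,505,225,330,5,"pics/t1.png")
crop(ps,310,480,260,370,4,"pics/s1.png")
print("bench z",np.nanmedian(C[300:310,440:480,2]),np.nanmedian(S[335:345,440:460,2]))
# turntable face: points with z .09-.11
m=(C[...,2]>.085)&(C[...,2]<.115)&(np.arange(640)[None]>270)&(np.arange(640)[None]<400)&(np.arange(480)[:,None]>160)&(np.arange(480)[:,None]<300)
cnt,_=cv2.findContours(m.astype(np.uint8),0,1);c=max(cnt,key=cv2.contourArea)
print("tt",len(c),np.nanmedian(C[m],0),cv2.minEnclosingCircle(C[m][:,:2].astype(np.float32)))
for cam,pc in(("top",C),("scene",S)):
  for t in["coupon_thin_center","coupon_mid_center","coupon_thick_center","therm_center","turntable"]:
    for r in nets.masks_of(cam,t)[:5]:
        q=pc[r["region"]];print(cam,t,round(r["score"],2),np.round(r["xy"]),r["region"].sum(),np.round(np.nanmedian(q,0),3),np.round(np.nanpercentile(q[:,2],98),3))
E
```

```text
bench z 0.00019919359574031945 -0.0009640485404035253
tt 412 [0.59901687 0.04977703 0.10018102] ((0.6011514067649841, 0.05109727010130882), 0.21291851997375488)
top coupon_thin_center 0.89 [385. 316.] 441 [ 0.335 -0.12   0.01 ] 0.058
top coupon_thin_center 0.81 [477. 256.] 440 [ 0.519 -0.412  0.01 ] 0.058
top coupon_thin_center 0.28 [330. 229.] 8580 [0.599 0.05  0.1  ] 0.106
top coupon_mid_center 0.76 [436. 279.] 427 [ 0.43  -0.277  0.014] 0.066
top coupon_thick_center 0.87 [436. 242.] 447 [ 0.549 -0.271  0.022] 0.071
top therm_center 0.95 [218. 263.] 836 [0.48  0.378 0.154] 0.161
top turntable 0.8 [331. 228.] 8854 [0.599 0.05  0.1  ] 0.106
scene coupon_thin_center 0.74 [451. 318.] 464 [ 0.516 -0.417  0.016] 0.055
scene coupon_thin_center 0.72 [335. 322.] 555 [ 0.331 -0.125  0.017] 0.056
scene coupon_thin_center 0.44 [410. 297.] 593 [ 0.547 -0.28   0.031] 0.069
scene coupon_mid_center 0.96 [397. 320.] 438 [ 0.421 -0.286  0.022] 0.064
scene coupon_mid_center 0.71 [336. 245.] 4198 [0.586 0.039 0.097] 0.104
scene coupon_thick_center 0.82 [412. 298.] 557 [ 0.547 -0.281  0.033] 0.069
scene therm_center 0.88 [234. 226.] 607 [0.447 0.364 0.14 ] 0.159
scene turntable 0.58 [335. 248.] 4274 [0.584 0.04  0.097] 0.104
```

View pics/t1.png

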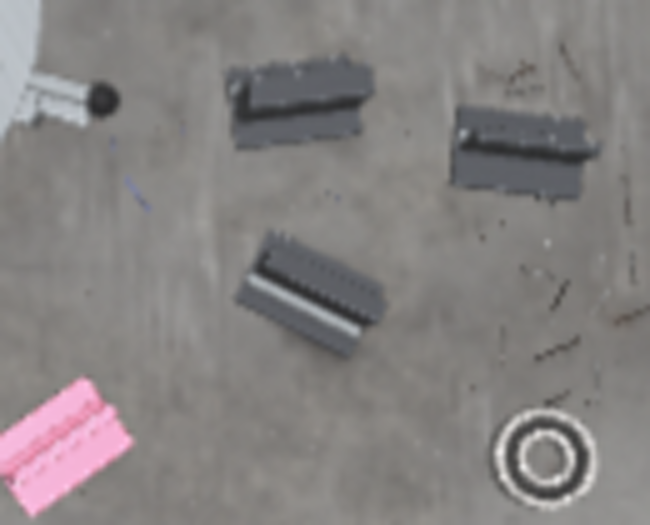

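View pics/s1.png

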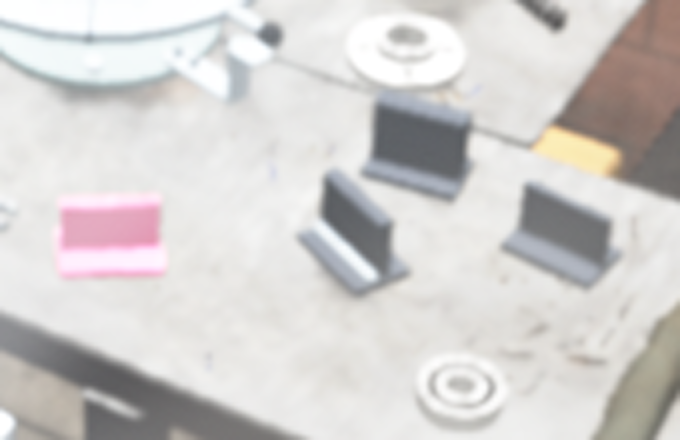

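Top and scene crops: the thin candidates are the dark coupon at top px (480,254) and the pink look-alike at (386,314), and I choose the dark one. Mid is at (436,283) with its bead towards the robot. Thick is at (435,245), and thick and thin show no bead on the near side, so it faces +x. Next I fit the poses.

```bash
cat >> h.py <<'E'
from scipy.optimize import least_squares
def fit_table(C):
    "hub xy, spoke angle mod 90 (deg), from a top cloud"
    h=np.array([.6,.05])
    for _ in range(5):
        P=C[np.isfinite(C[...,0])]; r=np.hypot(*(P[:,:2]-h).T); f=P[(abs(P[:,2]-.1)<.006)&(r<.175)]
        a=np.degrees(np.arctan2(*(f[:,:2]-h).T[::-1])); rr=np.hypot(*(f[:,:2]-h).T)
        b=[f[(a>=k)&(a<k+6)][np.argsort(rr[(a>=k)&(a<k+6)])[-4]] for k in range(-180,180,6) if ((a>=k)&(a<k+6)).sum()>8]
        b=np.array(b)[:,:2]; s=least_squares(lambda v:np.hypot(*(b-v[:2]).T)-v[2],[*h,.16],loss="soft_l1",f_scale=.002).x; h=s[:2]
    P=P[abs(P[:,2]-.098)<.014]; D=P[:,:2]-h; r=np.hypot(*D.T); D=D[(r>.178)&(r<.216)]
    a=np.arctan2(D[:,1],D[:,0]); ang=np.degrees(np.angle(np.mean(np.exp(4j*a))))/4
    return h,s[2],ang,np.sort(np.degrees(a)),len(D)
def coupon(C,xy,H,zb=0,rad=.06):
    "web-top centre and yaw(deg, direction of web normal mod 180) near xy"
    P=C[np.isfinite(C[...,0])]; P=P[(np.hypot(*(P[:,:2]-xy).T)<rad)&(abs(P[:,2]-zb-H)<.007)]
    rc=cv2.minAreaRect(P[:,:2].astype(np.float32)*1000); c,sz,an=rc
    if sz[0]>sz[1]: sz=sz[::-1]; an+=90
    return np.array(c)/1000,(an+90)%180-90,np.round(sz,1),len(P),P
E
python3 - <<'E'
from h import *
C=np.load("C.npy"); h,r,ang,a,n=fit_table(C); print("hub",h,r,"spokes",ang,n,np.unique(np.round(a/10)*10,return_counts=True))
P=C[np.isfinite(C[...,0])];D=P[:,:2]-h;rr=np.hypot(*D.T);m=(abs(P[:,2]-.07)<.008)&(rr>.163)&(rr<.21)
aa=np.degrees(np.arctan2(D[m,1],D[m,0]));print("pointer",np.c_[np.round(aa),np.round(rr[m],3),np.round(P[m,2],3)][:60].tolist())
for nme,xy,H in(("thin",(.519,-.412),.054),("mid",(.43,-.277),.062),("thick",(.549,-.271),.066)):
    c,y,s,k,q=coupon(C,np.array(xy),H);print(nme,c.round(4),round(y,1),s,k,q[:,2].mean().round(4), q[:,:2].mean(0).round(4))
g=P[(np.hypot(P[:,0]-.47,P[:,1]-.37)<.16)&(P[:,2]>.145)];c,s,an=cv2.minAreaRect(g[:,:2].astype(np.float32)*1000);print("gun",c,s,an,len(g),np.percentile(g[:,2],[5,50,95]))
p,d=vision.camera("top");crop(p,180,410,160,310,3.4,"pics/t2.png")
E
```

```text
hub [0.60287635 0.05170369] 0.15761039702575935 spokes -17.11581328481936 229 (array([-110., -100.,  -20.,  -10.,   70.,   80.,  160.,  170.]), array([56,  4, 49,  2, 50,  6, 57,  5]))
pointer [[-108.0, 0.167, 0.074], [-109.0, 0.168, 0.071], [-108.0, 0.171, 0.067], [-108.0, 0.174, 0.067], [-108.0, 0.176, 0.074], [-108.0, 0.179, 0.069], [-109.0, 0.169, 0.063], [-110.0, 0.172, 0.074], [-109.0, 0.175, 0.068], [-109.0, 0.177, 0.069], [-109.0, 0.18, 0.075], [-108.0, 0.183, 0.067], [-108.0, 0.186, 0.069], [-108.0, 0.189, 0.07], [-111.0, 0.17, 0.067], [-111.0, 0.173, 0.072], [-110.0, 0.176, 0.068], [-110.0, 0.178, 0.069], [-110.0, 0.181, 0.071], [-109.0, 0.184, 0.07], [-109.0, 0.187, 0.068], [-109.0, 0.19, 0.068], [-108.0, 0.193, 0.07], [-108.0, 0.196, 0.069], [-111.0, 0.171, 0.063], [-111.0, 0.174, 0.067], [-111.0, 0.177, 0.068], [-111.0, 0.179, 0.065], [-111.0, 0.182, 0.072], [-110.0, 0.185, 0.066], [-110.0, 0.188, 0.07], [-110.0, 0.191, 0.073], [-109.0, 0.194, 0.067], [-109.0, 0.197, 0.075], [-109.0, 0.2, 0.069], [-111.0, 0.183, 0.064], [-111.0, 0.186, 0.074], [-111.0, 0.189, 0.068], [-110.0, 0.192, 0.069], [-110.0, 0.195, 0.065], [-110.0, 0.198, 0.069], [-110.0, 0.201, 0.07], [-111.0, 0.196, 0.069], [-111.0, 0.199, 0.069]]
thin [ 0.5227 -0.4148] -6.1 [10.1 77.5] 79 0.0536 [ 0.5219 -0.4142]
mid [ 0.4334 -0.2799] -27.1 [15.5 75.5] 127 0.062 [ 0.4333 -0.2798]
thick [ 0.5561 -0.2748] 6.9 [20.7 77.3] 167 0.0657 [ 0.5556 -0.2742]
gun (487.23529052734375, 383.1275634765625) (151.1343231201172, 47.03976058959961) 19.518476486206055 706 [0.14749531 0.15466599 0.15998292]
```

View pics/t2.png

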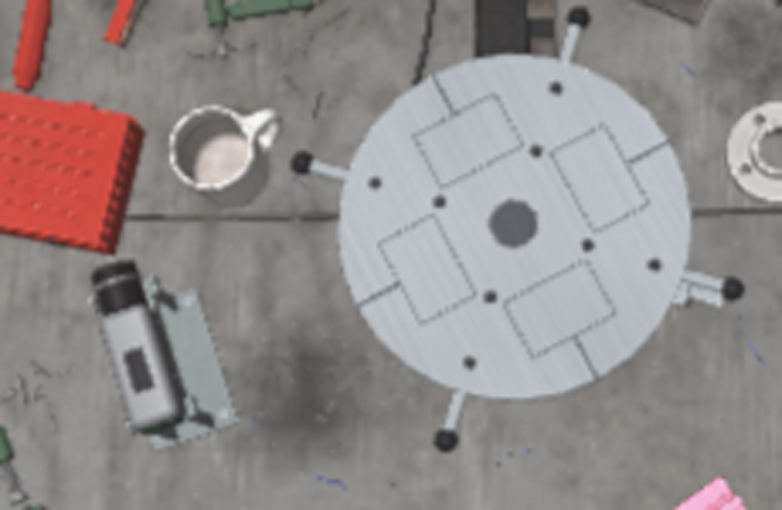

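Overview crop: the gun lies in its stand at about px (222,262) with its nose away from the robot. The table has four free stations, a spoke nearly over the pointer at (385,246), and the mug at (244,203). I overlay the fitted model once and set up the planner.

```bash
cat >> h.py <<'E'
def jaw(s): z=Q(s).as_matrix()[:,2]; return np.degrees(np.arctan2(z[1],z[0]))
def plan(wps,s=None):
    "wps: (x,y,z,jaw yaw deg) tool down; prints dp, twist rel. to the present pose; jaw yaw taken mod 360 as given"
    s=s or state(); M=Q(s).as_matrix(); p=s["position"]; y0=jaw(s)
    print("t",round(s["time_s"],2),"tcp",p.round(4),"yaw",round(y0,1),"q1,q6",s["q"][[0,5]].round(2),"tilt",(M[:,0]+[0,0,1]).round(3),"gap",round(s["finger_gap"],4),"F",s["force"].round(1))
    for w in wps:
        d=M.T@(np.array(w[:3])-p)/.05; Mt=np.column_stack([[0,0,-1],[0,0,0],[np.cos(np.radians(w[3])),np.sin(np.radians(w[3])),0]]); Mt[:,1]=np.cross(Mt[:,2],Mt[:,0])
        print(" dp",d.round(2).tolist(),"twist",np.degrees(R.from_matrix(M.T@Mt).as_rotvec()).round(1).tolist())
E
python3 - <<'E'
from h import *
C=np.load("C.npy");P=C[np.isfinite(C[...,0])]
p,d=vision.camera("top");h=np.array([.602,.0513]);a0=-17.1
img=cv2.resize(p[165:295,270:400,::-1],None,fx=4.6,fy=4.6,interpolation=cv2.INTER_CUBIC)
def dr(W,col,cl=True): q=((proj("top",W)-[270,165]+.5)*4.6).astype(np.int32); cv2.polylines(img,[q],cl,col,1)
t=np.radians(np.arange(0,360,6));
for r,z in((.16,.1),(.022,.105)): dr(np.c_[h[0]+r*np.cos(t),h[1]+r*np.sin(t),t*0+z],(0,0,255))
for k in range(4):
    a=np.radians(a0+45+90*k);e=np.array([np.cos(a),np.sin(a)]);n=np.array([-e[1],e[0]])
    dr([[*(h+e*(.088+x)+n*y),.1] for x,y in((-.028,-.042),(.028,-.042),(.028,.042),(-.028,.042))],(0,0,255))
    b=np.radians(a0+90*k);dr(np.c_[h[0]+.204*np.cos(b)+.011*np.cos(t),h[1]+.204*np.sin(b)+.011*np.sin(t),t*0+.093],(0,255,0))
for ap,col in((-108,(255,0,0)),):
    a=np.radians(ap);e=np.array([np.cos(a),np.sin(a)]);n=np.array([-e[1],e[0]]);dr([[*(h+e*r+n*w),.07] for r,w in((.164,-.011),(.19,-.011),(.201,0),(.19,.011),(.164,.011))],col)
cv2.imwrite("pics/ov.png",img)
m=(P[:,2]>.03)&(P[:,1]>.15)&(P[:,1]<.32)&(P[:,0]>.56)&(P[:,0]<.8);print("mug-ish",P[m].min(0),P[m].max(0),np.median(P[m],0))
plan([(.5225,-.4145,.12,-6.1)])
E
```

```text
mug-ish [0.56033031 0.15020412 0.03007331] [0.72546434 0.31979033 0.11228758] [0.6458597  0.18511763 0.09939405]
t 0.8 tcp [0.1381 0.4805 0.2313] yaw 74.0 q1,q6 [1.29 1.57] tilt [0. 0. 0.] gap 0.0851 F [ 0.5  0.8 -0.2]
 dp [2.23, -12.33, -15.08] twist [80.1, 0.0, -0.0]
```

View pics/ov.png

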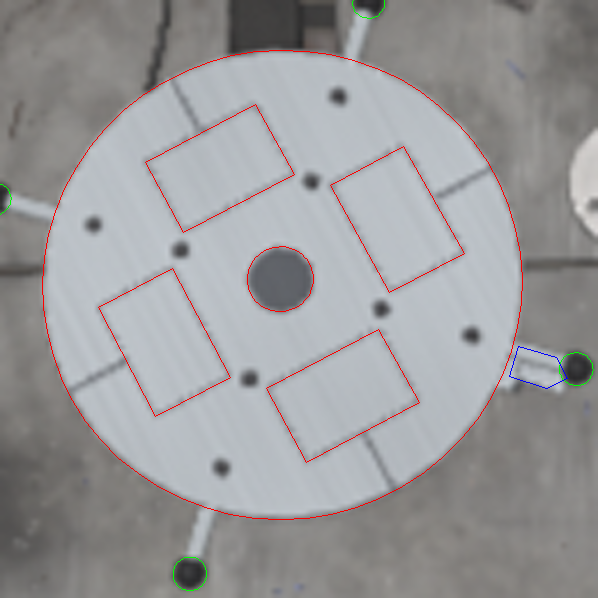

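The overlay matches to about 1 px: hub (0.602, 0.0513), spokes at −17.1° mod 90, pointer about −109°. The planned assignment is thin in the station at −152°, mid at 118°, thick at 28°, and then I turn the table counter-clockwise. First I hover above the thin coupon.

Call:
{"method": "play_rows", "body": {
  "moves": [
    {"dp":[1.2,-12.33,-15.08],"twist":[80.1,0,0],"gripper":0},
    {"dp":[1.2,-12.33,-15.08],"twist":[80.1,0,0],"gripper":0},
    {"dp":[1.2,-12.33,-15.08],"twist":[80.1,0,0],"gripper":0},
    {"dp":[1.2,-12.33,-15.08],"twist":[80.1,0,0],"gripper":0},
    {"dp":[1.2,-12.33,-15.08],"twist":[80.1,0,0],"gripper":0},
    {"dp":[1.2,-12.33,-15.08],"twist":[80.1,0,0],"gripper":0},
    {"dp":[1.2,-12.33,-15.08],"twist":[80.1,0,0],"gripper":0},
    {"dp":[1.2,-12.33,-15.08],"twist":[80.1,0,0],"gripper":0},
    {"dp":[1.2,-12.33,-15.08],"twist":[80.1,0,0],"gripper":0},
    {"dp":[1.2,-12.33,-15.08],"twist":[80.1,0,0],"gripper":0},
    {"dp":[1.2,-12.33,-15.08],"twist":[80.1,0,0],"gripper":0},
    {"dp":[1.2,-12.33,-15.08],"twist":[80.1,0,0],"gripper":0}
  ]
}}

```text
time_s: 2.3
position: [0.422, -0.1786, 0.1873]
eef_rot: [0.706, 0.038, 0.706, -0.038]
force: [1.4, 0.1, 0.3]
finger_gap: 0.0856
```

Run:
```python
from h import *
plan([(.5225,-.4145,.10,-6.1),(.5225,-.4145,.022,-6.1)])
```

```text
t 2.3 tcp [ 0.422  -0.1786  0.1873] yaw -6.2 q1,q6 [-0.4   1.28] tilt [ 0.001 -0.     0.   ] gap 0.0856 F [1.4 0.1 0.3]
 dp [1.75, -4.47, 2.5] twist [-0.1, 0.0, 0.0]
 dp [3.31, -4.47, 2.5] twist [-0.1, 0.0, 0.0]
```

Call:
{"method": "play_rows", "body": {
  "moves": [
    {"dp":[1.0,-4.47,2.5],"twist":[0,0,0],"gripper":0},
    {"dp":[1.0,-4.47,2.5],"twist":[0,0,0],"gripper":0},
    {"dp":[1.0,-4.47,2.5],"twist":[0,0,0],"gripper":0},
    {"dp":[1.0,-4.47,2.5],"twist":[0,0,0],"gripper":0},
    {"dp":[1.0,-4.47,2.5],"twist":[0,0,0],"gripper":0},
    {"dp":[1.0,-4.47,2.5],"twist":[0,0,0],"gripper":0},
    {"dp":[1.6,-4.47,2.5],"twist":[0,0,0],"gripper":0},
    {"dp":[2.2,-4.47,2.5],"twist":[0,0,0],"gripper":0},
    {"dp":[2.8,-4.47,2.5],"twist":[0,0,0],"gripper":0},
    {"dp":[3.1,-4.47,2.5],"twist":[0,0,0],"gripper":0},
    {"dp":[3.31,-4.47,2.5],"twist":[0,0,0],"gripper":0},
    {"dp":[3.31,-4.47,2.5],"twist":[0,0,0],"gripper":0}
  ]
}}

```text
time_s: 3.8
position: [0.522, -0.4116, 0.0221]
eef_rot: [0.706, 0.038, 0.706, -0.038]
force: [0.6, -0.3, 0.5]
finger_gap: 0.0853
```

Call:
{"method": "play_rows", "body": {
  "moves": [
    {"dp":[0,0,0],"twist":[0,0,0],"gripper":1},
    {"dp":[0,0,0],"twist":[0,0,0],"gripper":1},
    {"dp":[0,0,0],"twist":[0,0,0],"gripper":1},
    {"dp":[0,0,0],"twist":[0,0,0],"gripper":1},
    {"dp":[0,0,0],"twist":[0,0,0],"gripper":1},
    {"dp":[0,0,0],"twist":[0,0,0],"gripper":1}
  ],
  "newtons": 60
}}

```text
time_s: 4.55
position: [0.5222, -0.412, 0.0219]
eef_rot: [0.706, 0.038, 0.706, -0.038]
force: [1.2, -0.2, 0.3]
finger_gap: 0.0075
```

Run:
```python
from h import *
e=lambda a,r=.088:(.602+r*np.cos(np.radians(a)),.0513+r*np.sin(np.radians(a)))
s=state()
plan([(.5225,-.4145,.022,-6.1),(.5225,-.4145,.20,-6.1),(*e(207.9),.20,90),(*e(207.9),.20,207.9),(*e(207.9),.123,207.9)],s)
```

```text
t 4.55 tcp [ 0.5222 -0.412   0.0219] yaw -6.1 q1,q6 [-0.67  1.01] tilt [ 0. -0.  0.] gap 0.0075 F [ 1.2 -0.2  0.3]
 dp [-0.0, -0.05, 0.01] twist [-0.0, 0.0, 0.0]
 dp [-3.56, -0.05, 0.01] twist [-0.0, 0.0, 0.0]
 dp [-3.56, 8.4, -0.86] twist [-96.1, 0.0, 0.0]
 dp [-3.56, 8.4, -0.86] twist [146.0, 0.0, -0.0]
 dp [-2.02, 8.4, -0.86] twist [146.0, 0.0, -0.0]
```

Call:
{"method": "play_rows", "body": {
  "moves": [
    {"dp":[-1.2,0,0],"twist":[0,0,0],"gripper":1},
    {"dp":[-2.4,0,0],"twist":[0,0,0],"gripper":1},
    {"dp":[-3.5,0.8,0],"twist":[0,0,0],"gripper":1},
    {"dp":[-3.56,1.8,-0.1],"twist":[-10,0,0],"gripper":1},
    {"dp":[-3.56,2.8,-0.2],"twist":[-20,0,0],"gripper":1},
    {"dp":[-3.56,3.8,-0.3],"twist":[-30,0,0],"gripper":1},
    {"dp":[-3.56,4.8,-0.4],"twist":[-40,0,0],"gripper":1},
    {"dp":[-3.56,5.8,-0.5],"twist":[-50,0,0],"gripper":1},
    {"dp":[-3.56,6.8,-0.6],"twist":[-60,0,0],"gripper":1},
    {"dp":[-3.56,7.8,-0.8],"twist":[-70,0,0],"gripper":1},
    {"dp":[-3.56,8.4,-0.86],"twist":[-80,0,0],"gripper":1},
    {"dp":[-3.56,8.4,-0.86],"twist":[-86,0,0],"gripper":1}
  ]
}}

```text
time_s: 6.05
position: [0.5235, 0.0124, 0.1994]
eef_rot: [0.54, -0.456, 0.541, 0.456]
force: [-0.2, -0.7, -4.4]
finger_gap: 0.0073
```

Call:
{"method": "play_rows", "body": {
  "moves": [
    {"dp":[0,0,0],"twist":[-10,0,0],"gripper":1},
    {"dp":[0,0,0],"twist":[-20,0,0],"gripper":1},
    {"dp":[0,0,0],"twist":[-30,0,0],"gripper":1},
    {"dp":[0,0,0],"twist":[-40,0,0],"gripper":1},
    {"dp":[0,0,0],"twist":[-50,0,0],"gripper":1},
    {"dp":[0,0,0],"twist":[-60,0,0],"gripper":1},
    {"dp":[0,0,0],"twist":[-70,0,0],"gripper":1},
    {"dp":[0,0,0],"twist":[-80,0,0],"gripper":1},
    {"dp":[0,0,0],"twist":[-90,0,0],"gripper":1},
    {"dp":[0,0,0],"twist":[-100,0,0],"gripper":1},
    {"dp":[0,0,0],"twist":[-110,0,0],"gripper":1},
    {"dp":[0,0,0],"twist":[-120,0,0],"gripper":1}
  ]
}}

```text
time_s: 7.55
position: [0.5236, 0.0103, 0.1993]
eef_rot: [-0.124, -0.696, -0.124, 0.697]
force: [0.2, 0.3, -4.3]
finger_gap: 0.007
```

Run:
```python
from h import *
e=lambda a,r=.088:(.602+r*np.cos(np.radians(a)),.0513+r*np.sin(np.radians(a)))
x,y=np.array(e(207.9))-[-.0014,.0021]
p,d=vision.camera("top");C=cloud("top",d);print(fit_table(C)[:3])
plan([(x,y,.20,207.9),(x,y,.123,207.9)])
```

```text
(array([0.60292927, 0.05143066]), np.float64(0.15769567806996265), np.float64(-17.135834530929948))
t 7.6 tcp [0.5236 0.0103 0.1993] yaw -159.3 q1,q6 [ 0.02 -1.91] tilt [-0.001 -0.     0.   ] gap 0.0073 F [-0.5 -0.5 -5.8]
 dp [-0.01, 0.06, -0.02] twist [-7.2, 0.1, 0.0]
 dp [1.53, 0.06, -0.02] twist [-7.2, 0.1, 0.0]
```

Call:
{"method": "play_rows", "body": {
  "moves": [
    {"dp":[0,0.06,-0.02],"twist":[-7.2,0,0],"gripper":1},
    {"dp":[0.6,0.06,-0.02],"twist":[-7.2,0,0],"gripper":1},
    {"dp":[1.1,0.06,-0.02],"twist":[-7.2,0,0],"gripper":1},
    {"dp":[1.4,0.06,-0.02],"twist":[-7.2,0,0],"gripper":1},
    {"dp":[1.5,0.06,-0.02],"twist":[-7.2,0,0],"gripper":1},
    {"dp":[1.54,0.06,-0.02],"twist":[-7.2,0,0],"gripper":1},
    {"dp":[1.54,0.06,-0.02],"twist":[-7.2,0,0],"gripper":1},
    {"dp":[1.54,0.06,-0.02],"twist":[-7.2,0,0],"gripper":0},
    {"dp":[1.54,0.06,-0.02],"twist":[-7.2,0,0],"gripper":0},
    {"dp":[1.54,0.06,-0.02],"twist":[-7.2,0,0],"gripper":0},
    {"dp":[1.54,0.06,-0.02],"twist":[-7.2,0,0],"gripper":0}
  ]
}}

```text
time_s: 8.98
position: [0.5261, 0.0079, 0.1229]
eef_rot: [0.165, 0.688, 0.165, -0.687]
force: [0.4, 0.7, 0.6]
finger_gap: 0.0788
```

Run:
```python
from h import *
plan([(.524,.01,.2,152.9),(.4334,-.2799,.14,152.9),(.4334,-.2799,.03,152.9)])
```

```text
t 8.97 tcp [0.5261 0.0079 0.1229] yaw -152.9 q1,q6 [ 0.01 -2.03] tilt [ 0. -0.  0.] gap 0.0788 F [0.4 0.7 0.6]
 dp [-1.54, -0.06, 0.02] twist [54.2, -0.0, -0.0]
 dp [-0.34, 4.28, 4.27] twist [54.2, -0.0, -0.0]
 dp [1.86, 4.28, 4.27] twist [54.2, -0.0, -0.0]
```

Call:
{"method": "play_rows", "body": {
  "moves": [
    {"dp":[-0.7,0,0],"twist":[0,0,0],"gripper":0},
    {"dp":[-1.54,0,0],"twist":[0,0,0],"gripper":0},
    {"dp":[-1.3,0.8,0.8],"twist":[10,0,0],"gripper":0},
    {"dp":[-1.1,1.6,1.6],"twist":[20,0,0],"gripper":0},
    {"dp":[-0.9,2.4,2.4],"twist":[30,0,0],"gripper":0},
    {"dp":[-0.6,3.2,3.2],"twist":[40,0,0],"gripper":0},
    {"dp":[-0.34,4.0,4.0],"twist":[50,0,0],"gripper":0},
    {"dp":[-0.34,4.28,4.27],"twist":[54.2,0,0],"gripper":0},
    {"dp":[0.2,4.28,4.27],"twist":[54.2,0,0],"gripper":0},
    {"dp":[0.2,4.28,4.27],"twist":[54.2,0,0],"gripper":0},
    {"dp":[0.2,4.28,4.27],"twist":[54.2,0,0],"gripper":0}
  ]
}}

```text
time_s: 10.35
position: [0.4338, -0.2795, 0.1137]
eef_rot: [-0.165, 0.688, -0.166, -0.687]
force: [0.4, 0.1, 0.8]
finger_gap: 0.0851
```

Run:
```python
from h import *
p,d=vision.camera("top");C=cloud("top",d);ps,ds=vision.camera("scene");S=cloud("scene",ds)
for nme,xy,H,zb in(("thin",(.5242,.0101),.054,.1),("thick",(.5561,-.2748),.066,0),("mid",(.4334,-.2799),.062,0)):
  for X in (C,S):
    try: c,y,s,k,q=coupon(X,np.array(xy),H,zb);print(nme,c.round(4),round(y,1),s,k)
    except Exception as ex: print(nme,"none")
plan([(.4334,-.2799,.03,152.9)])
```

```text
thin [0.5241 0.0124] 27.7 [ 8.5 74.7] 75
thin [0.5196 0.0075] 23.7 [17.4 73.4] 57
thick [ 0.5559 -0.2748] 7.5 [20.5 76.9] 167
thick [ 0.5538 -0.2768] 7.2 [29.9 75.9] 106
mid [ 0.4438 -0.2595] -27.8 [14.6 29.5] 52
mid [ 0.4326 -0.2809] -29.2 [21.6 81.1] 100
t 10.45 tcp [ 0.434  -0.2797  0.1138] yaw 152.9 q1,q6 [-0.57 -1.67] tilt [ 0.001 -0.001  0.   ] gap 0.0851 F [-0.5  0.5 -0.4]
 dp [1.68, 0.01, 0.01] twist [0.0, -0.1, -0.0]
```

Call:
{"method": "play_rows", "body": {
  "moves": [
    {"dp":[0.6,0,0],"twist":[0,0,0],"gripper":0},
    {"dp":[1.2,0,0],"twist":[0,0,0],"gripper":0},
    {"dp":[1.6,0,0],"twist":[0,0,0],"gripper":0},
    {"dp":[1.68,0,0],"twist":[0,0,0],"gripper":0},
    {"dp":[1.68,0,0],"twist":[0,0,0],"gripper":1},
    {"dp":[1.68,0,0],"twist":[0,0,0],"gripper":1},
    {"dp":[1.68,0,0],"twist":[0,0,0],"gripper":1},
    {"dp":[1.68,0,0],"twist":[0,0,0],"gripper":1},
    {"dp":[1.68,0,0],"twist":[0,0,0],"gripper":1},
    {"dp":[1.68,0,0],"twist":[0,0,0],"gripper":1}
  ],
  "newtons": 70
}}

```text
time_s: 11.7
position: [0.4337, -0.2801, 0.0292]
eef_rot: [-0.166, 0.688, -0.166, -0.687]
force: [2.0, 0.2, 6.0]
finger_gap: 0.0128
```

Run:
```python
from h import *
e=lambda a,r=.088:(.602+r*np.cos(np.radians(a)),.0513+r*np.sin(np.radians(a)))
x,y=e(117.9)
plan([(.4334,-.2799,.23,152.9),(x,y,.23,117.9),(x,y,.131,117.9)])
```

```text
t 11.7 tcp [ 0.4337 -0.2801  0.0292] yaw 152.9 q1,q6 [-0.57 -1.67] tilt [ 0.001 -0.     0.   ] gap 0.0128 F [2.  0.2 6. ]
 dp [-4.02, -0.0, 0.0] twist [-0.0, -0.1, -0.0]
 dp [-4.02, -8.44, 1.47] twist [35.0, -0.1, 0.0]
 dp [-2.04, -8.44, 1.47] twist [35.0, -0.1, 0.0]
```

Call:
{"method": "play_rows", "body": {
  "moves": [
    {"dp":[-1.2,0,0],"twist":[0,0,0],"gripper":1},
    {"dp":[-2.4,0,0],"twist":[0,0,0],"gripper":1},
    {"dp":[-3.6,-0.5,0],"twist":[0,0,0],"gripper":1},
    {"dp":[-4.02,-1.5,0.2],"twist":[5,0,0],"gripper":1},
    {"dp":[-4.02,-2.5,0.4],"twist":[10,0,0],"gripper":1},
    {"dp":[-4.02,-3.5,0.6],"twist":[15,0,0],"gripper":1},
    {"dp":[-4.02,-4.5,0.8],"twist":[20,0,0],"gripper":1},
    {"dp":[-4.02,-5.5,1.0],"twist":[25,0,0],"gripper":1},
    {"dp":[-4.02,-6.5,1.2],"twist":[30,0,0],"gripper":1},
    {"dp":[-4.02,-7.5,1.3],"twist":[35,0,0],"gripper":1},
    {"dp":[-4.02,-8.44,1.47],"twist":[35,0,0],"gripper":1},
    {"dp":[-4.02,-8.44,1.47],"twist":[35,0,0],"gripper":1}
  ]
}}

```text
time_s: 13.2
position: [0.5602, 0.1321, 0.2283]
eef_rot: [0.363, -0.606, 0.364, 0.607]
force: [0.6, -0.1, -7.1]
finger_gap: 0.013
```

Call:
{"method": "play_rows", "body": {
  "moves": [
    {"dp":[0,0,0],"twist":[0,0,0],"gripper":1},
    {"dp":[0.5,0,0],"twist":[0,0,0],"gripper":1},
    {"dp":[1.0,0,0],"twist":[0,0,0],"gripper":1},
    {"dp":[1.4,0,0],"twist":[0,0,0],"gripper":1},
    {"dp":[1.4,0,0],"twist":[0,0,0],"gripper":1}
  ]
}}

```text
time_s: 13.82
position: [0.5591, 0.128, 0.1585]
eef_rot: [0.365, -0.605, 0.366, 0.606]
force: [-0.6, 0.0, -6.0]
finger_gap: 0.0134
```

Run:
```python
from h import *
e=lambda a,r=.088:(.602+r*np.cos(np.radians(a)),.0513+r*np.sin(np.radians(a)))
x,y=e(117.9)
p,d=vision.camera("top");C=cloud("top",d);print(fit_table(C)[:3])
for nme,xy,H,zb in(("thin",(.5242,.0101),.054,.1),("thick",(.5561,-.2748),.066,0)):
    c,yw,s,k,q=coupon(C,np.array(xy),H,zb);print(nme,c.round(4),round(yw,1),s,k)
plan([(x,y,.130,117.9)])
```

```text
(array([ 0.6221018, -0.007404 ]), np.float64(0.1077099103372922), np.float64(-1.270363197699256))
thin [0.5242 0.0125] 27.5 [ 8.4 74.6] 75
thick [ 0.5559 -0.2743] 6.7 [20.4 77.3] 164
t 13.88 tcp [0.5598 0.1283 0.1598] yaw 117.8 q1,q6 [ 0.23 -0.26] tilt [-0.001 -0.     0.   ] gap 0.0135 F [-0.2 -0.4 -6.3]
 dp [0.6, -0.03, 0.0] twist [-0.1, 0.0, -0.1]
```

Call:
{"method": "play_rows", "body": {
  "moves": [
    {"dp":[0.3,-0.03,0],"twist":[0,0,0],"gripper":1},
    {"dp":[0.5,-0.03,0],"twist":[0,0,0],"gripper":1},
    {"dp":[0.6,-0.03,0],"twist":[0,0,0],"gripper":1},
    {"dp":[0.6,-0.03,0],"twist":[0,0,0],"gripper":1},
    {"dp":[0.6,-0.03,0],"twist":[0,0,0],"gripper":0},
    {"dp":[0.6,-0.03,0],"twist":[0,0,0],"gripper":0},
    {"dp":[0.6,-0.03,0],"twist":[0,0,0],"gripper":0},
    {"dp":[0.6,-0.03,0],"twist":[0,0,0],"gripper":0},
    {"dp":[0.6,-0.03,0],"twist":[0,0,0],"gripper":0}
  ]
}}

```text
time_s: 15.0
position: [0.5618, 0.1299, 0.1298]
eef_rot: [-0.365, 0.606, -0.365, -0.606]
force: [-0.1, 1.0, -0.4]
finger_gap: 0.0852
```

Run:
```python
from h import *
plan([(.561,.129,.23,117.9),(.5559,-.2746,.14,6.9)])
```

```text
t 15.0 tcp [0.5618 0.1299 0.1298] yaw 117.9 q1,q6 [ 0.23 -0.26] tilt [0. 0. 0.] gap 0.0852 F [-0.1  1.  -0.4]
 dp [-2.0, 0.02, -0.01] twist [-0.0, -0.0, 0.0]
 dp [-0.2, 3.89, -7.1] twist [111.0, 0.0, 0.0]
```

Call:
{"method": "play_rows", "body": {
  "moves": [
    {"dp":[-1.0,0,0],"twist":[0,0,0],"gripper":0},
    {"dp":[-2.0,0,0],"twist":[0,0,0],"gripper":0},
    {"dp":[-2.0,0.4,-0.7],"twist":[10,0,0],"gripper":0},
    {"dp":[-1.8,0.8,-1.5],"twist":[20,0,0],"gripper":0},
    {"dp":[-1.6,1.3,-2.3],"twist":[30,0,0],"gripper":0},
    {"dp":[-1.4,1.7,-3.1],"twist":[40,0,0],"gripper":0},
    {"dp":[-1.2,2.2,-3.9],"twist":[50,0,0],"gripper":0},
    {"dp":[-1.0,2.6,-4.8],"twist":[60,0,0],"gripper":0},
    {"dp":[-0.8,3.0,-5.6],"twist":[70,0,0],"gripper":0},
    {"dp":[-0.4,3.5,-6.4],"twist":[80,0,0],"gripper":0},
    {"dp":[-0.2,3.89,-7.1],"twist":[90,0,0],"gripper":0},
    {"dp":[-0.2,3.89,-7.1],"twist":[100,0,0],"gripper":0}
  ]
}}

```text
time_s: 16.5
position: [0.5547, -0.2773, 0.1384]
eef_rot: [0.698, -0.106, 0.7, 0.107]
force: [-0.4, 0.1, 0.5]
finger_gap: 0.0855
```

Call:
{"method": "play_rows", "body": {
  "moves": [
    {"dp":[0,0,0],"twist":[11,0,0],"gripper":0},
    {"dp":[0,0,0],"twist":[11,0,0],"gripper":0},
    {"dp":[0,0,0],"twist":[11,0,0],"gripper":0}
  ]
}}

```text
time_s: 16.88
position: [0.5557, -0.2747, 0.1398]
eef_rot: [0.706, -0.044, 0.706, 0.044]
force: [0.3, -0.2, 0.3]
finger_gap: 0.0855
```

Run:
```python
from h import *
p,d=vision.camera("top");C=cloud("top",d);print(fit_table(C)[:3])
for nme,xy,H,zb in(("thin",(.5242,.0101),.054,.1),("mid",(.5608,.1291),.062,.1),("thick",(.5561,-.2748),.066,0)):
  for cam,X in(("top",C),("scene",cloud("scene",vision.camera("scene")[1]))):
    try: c,yw,s,k,q=coupon(X,np.array(xy),H,zb);print(nme,c.round(4),round(yw,1),s,k)
    except Exception: print(nme,"none")
plan([(.5559,-.2746,.034,6.9)])
```

```text
(array([0.60275816, 0.05171722]), np.float64(0.15757582723089036), np.float64(-17.41827166950728))
thin [0.5237 0.0123] 27.8 [ 8.8 74.7] 78
thin [0.5209 0.0077] 22.9 [19.8 72.7] 59
mid [0.5602 0.1308] -63.4 [13.2 76.1] 122
mid [0.5611 0.1286] -61.4 [14.  81.1] 53
thick [ 0.5557 -0.2392] 56.8 [10.3 20.7] 17
thick [ 0.5535 -0.277 ] 8.6 [33.2 73.5] 119
t 17.07 tcp [ 0.5557 -0.2747  0.1398] yaw 7.0 q1,q6 [-0.46  0.99] tilt [ 0. -0.  0.] gap 0.0855 F [ 0.4 -0.   0.3]
 dp [2.12, 0.0, 0.0] twist [0.1, 0.0, 0.0]
```

Call:
{"method": "play_rows", "body": {
  "moves": [
    {"dp":[0.7,0,0],"twist":[0,0,0],"gripper":0},
    {"dp":[1.4,0,0],"twist":[0,0,0],"gripper":0},
    {"dp":[2.0,0,0],"twist":[0,0,0],"gripper":0},
    {"dp":[2.12,0,0],"twist":[0,0,0],"gripper":0},
    {"dp":[2.12,0,0],"twist":[0,0,0],"gripper":1},
    {"dp":[2.12,0,0],"twist":[0,0,0],"gripper":1},
    {"dp":[2.12,0,0],"twist":[0,0,0],"gripper":1},
    {"dp":[2.12,0,0],"twist":[0,0,0],"gripper":1},
    {"dp":[2.12,0,0],"twist":[0,0,0],"gripper":1},
    {"dp":[2.12,0,0],"twist":[0,0,0],"gripper":1}
  ],
  "newtons": 80
}}

```text
time_s: 18.32
position: [0.5563, -0.275, 0.0347]
eef_rot: [0.706, -0.043, 0.705, 0.042]
force: [-0.0, 0.5, 6.8]
finger_gap: 0.0187
```

Run:
```python
from h import *
plan([(.556,-.2746,.24,6.9),(.6803,.0905,.24,27.7),(.6803,.0905,.16,27.7)])
```

```text
t 18.32 tcp [ 0.5563 -0.275   0.0347] yaw 6.9 q1,q6 [-0.46  0.99] tilt [ 0.001 -0.001  0.   ] gap 0.0187 F [-0.   0.5  6.8]
 dp [-4.11, 0.01, 0.0] twist [-0.0, 0.1, 0.0]
 dp [-4.11, 6.96, 3.34] twist [-20.8, 0.1, 0.1]
 dp [-2.51, 6.96, 3.34] twist [-20.8, 0.1, 0.1]
```

Call:
{"method": "play_rows", "body": {
  "moves": [
    {"dp":[-1.2,0,0],"twist":[0,0,0],"gripper":1},
    {"dp":[-2.4,0,0],"twist":[0,0,0],"gripper":1},
    {"dp":[-3.6,0.3,0.2],"twist":[0,0,0],"gripper":1},
    {"dp":[-4.11,1.2,0.6],"twist":[-3,0,0],"gripper":1},
    {"dp":[-4.11,2.1,1.0],"twist":[-6,0,0],"gripper":1},
    {"dp":[-4.11,3.0,1.4],"twist":[-9,0,0],"gripper":1},
    {"dp":[-4.11,4.0,1.9],"twist":[-12,0,0],"gripper":1},
    {"dp":[-4.11,5.0,2.4],"twist":[-15,0,0],"gripper":1},
    {"dp":[-4.11,6.0,2.9],"twist":[-18,0,0],"gripper":1},
    {"dp":[-4.11,6.6,3.2],"twist":[-20.8,0,0],"gripper":1},
    {"dp":[-4.11,6.96,3.34],"twist":[-20.8,0,0],"gripper":1},
    {"dp":[-4.11,6.96,3.34],"twist":[-20.8,0,0],"gripper":1}
  ]
}}

```text
time_s: 19.82
position: [0.6797, 0.0916, 0.2384]
eef_rot: [0.686, -0.169, 0.687, 0.169]
force: [0.4, -0.2, -9.5]
finger_gap: 0.0184
```

Call:
{"method": "play_rows", "body": {
  "moves": [
    {"dp":[0,0,0],"twist":[0,0,0],"gripper":1},
    {"dp":[0.5,0,0],"twist":[0,0,0],"gripper":1},
    {"dp":[1.0,0,0],"twist":[0,0,0],"gripper":1},
    {"dp":[1.5,0,0],"twist":[0,0,0],"gripper":1},
    {"dp":[1.5,0,0],"twist":[0,0,0],"gripper":1}
  ]
}}

```text
time_s: 20.45
position: [0.6784, 0.0893, 0.1627]
eef_rot: [0.685, -0.168, 0.688, 0.169]
force: [-0.2, 0.3, -9.3]
finger_gap: 0.0188
```

Run:
```python
from h import *
plan([(.6803,.0905,.1355,27.7)])
```

```text
t 20.45 tcp [0.6784 0.0893 0.1627] yaw 27.6 q1,q6 [0.13 1.22] tilt [-0.004 -0.001  0.   ] gap 0.0188 F [-0.2  0.3 -9.3]
 dp [0.54, 0.0, 0.05] twist [-0.1, -0.2, -0.1]
```

Call:
{"method": "play_rows", "body": {
  "moves": [
    {"dp":[0.3,0,0.05],"twist":[0,0,0],"gripper":1},
    {"dp":[0.45,0,0.05],"twist":[0,0,0],"gripper":1},
    {"dp":[0.55,0,0.05],"twist":[0,0,0],"gripper":1},
    {"dp":[0.55,0,0.05],"twist":[0,0,0],"gripper":1},
    {"dp":[0.55,0,0.05],"twist":[0,0,0],"gripper":0},
    {"dp":[0.55,0,0.05],"twist":[0,0,0],"gripper":0},
    {"dp":[0.55,0,0.05],"twist":[0,0,0],"gripper":0},
    {"dp":[0.55,0,0.05],"twist":[0,0,0],"gripper":0},
    {"dp":[0.55,0,0.05],"twist":[0,0,0],"gripper":0},
    {"dp":[-0.5,0,0.05],"twist":[0,0,0],"gripper":0},
    {"dp":[-1.5,0,0.05],"twist":[0,0,0],"gripper":0},
    {"dp":[-1.5,0,0.05],"twist":[0,0,0],"gripper":0}
  ]
}}

```text
time_s: 21.95
position: [0.6837, 0.092, 0.2437]
eef_rot: [0.689, -0.169, 0.684, 0.169]
force: [1.3, 0.2, 0.1]
finger_gap: 0.0855
```

```bash
cat >> h.py <<'E'
HUB=np.array([.602,.0513])
def fin(phi,z=.083,r=.177): a=np.radians(phi); return (HUB[0]+r*np.cos(a),HUB[1]+r*np.sin(a),z,phi-90)
E
python3 - <<'E'
from h import *
plan([fin(147,.24),fin(147,.15),fin(147)])
E
```

```text
t 21.95 tcp [0.6837 0.092  0.2437] yaw 27.7 q1,q6 [0.13 1.22] tilt [0.007 0.001 0.   ] gap 0.0855 F [1.3 0.2 0.1]
 dp [0.04, 3.12, -3.56] twist [-29.3, 0.3, 0.2]
 dp [1.84, 3.13, -3.57] twist [-29.3, 0.3, 0.2]
 dp [3.18, 3.13, -3.58] twist [-29.3, 0.3, 0.2]
```

Call:
{"method": "play_rows", "body": {
  "moves": [
    {"dp":[0,1.0,-1.1],"twist":[-9,0,0],"gripper":1},
    {"dp":[0,1.8,-2.0],"twist":[-18,0,0],"gripper":1},
    {"dp":[0,2.6,-2.9],"twist":[-27,0,0],"gripper":1},
    {"dp":[0,3.12,-3.56],"twist":[-29.3,0,0],"gripper":1},
    {"dp":[0.9,3.12,-3.56],"twist":[-29.3,0,0],"gripper":1},
    {"dp":[1.84,3.12,-3.56],"twist":[-29.3,0,0],"gripper":1},
    {"dp":[1.84,3.12,-3.56],"twist":[-29.3,0,0],"gripper":1},
    {"dp":[1.84,3.12,-3.56],"twist":[-29.3,0,0],"gripper":1}
  ]
}}

```text
time_s: 22.95
position: [0.4526, 0.1474, 0.1486]
eef_rot: [0.622, -0.337, 0.621, 0.337]
force: [0.7, 0.6, -0.1]
finger_gap: 0.0001
```

```bash
cat >> h.py <<'E'
def look(st):
    "st: dict name->(station angle deg); prints table fit and coupons relative to their stations (mm radial, tangential, deg)"
    p,d=vision.camera("top"); C=cloud("top",d); h,r,a,_,_=fit_table(C); print("hub",h.round(4),"spoke mod90",round(a,2))
    for n,(an,H) in st.items():
        e=np.array([np.cos(np.radians(an)),np.sin(np.radians(an))]); t=np.array([-e[1],e[0]])
        try:
            c,y,s,k,q=coupon(C,HUB+.088*e,H,.1); o=(c-HUB)*1000; print(n,"radial",round(o@e-88,1),"tang",round(o@t,1),"dyaw",round((y-an+90)%180-90,1),s,k)
        except Exception as ex: print(n,"none")
    return p,C
E
python3 - <<'E'
from h import *
p,C=look(dict(thin=(207.7,.054),mid=(117.7,.062),thick=(27.7,.066)))
crop(p,255,405,150,310,3.7,"pics/t3.png")
plan([fin(147)]+[fin(f) for f in (149,151,153,155,157.5,160,162.5,165,167.5,170)])
E
```

```text
hub [0.6044 0.0474] spoke mod90 -17.09
thin radial -1.1 tang -1.9 dyaw 0.7 [ 8.5 74.8] 75
mid radial 0.3 tang 1.5 dyaw -1.4 [10.5 72.7] 62
thick radial 1.6 tang -0.8 dyaw -0.5 [21.7 74.9] 178
t 23.0 tcp [0.453  0.1476 0.149 ] yaw 57.0 q1,q6 [0.31 0.89] tilt [0.002 0.001 0.   ] gap 0.0003 F [-0.4 -0.2 -0.8]
 dp [1.32, -0.01, 0.01] twist [-0.0, 0.1, 0.1]
 dp [1.32, -0.01, -0.12] twist [-2.0, 0.1, 0.1]
 dp [1.32, -0.02, -0.24] twist [-4.0, 0.1, 0.1]
 dp [1.32, -0.03, -0.36] twist [-6.0, 0.1, 0.1]
 dp [1.32, -0.04, -0.49] twist [-8.0, 0.1, 0.1]
 dp [1.32, -0.07, -0.64] twist [-10.5, 0.1, 0.1]
 dp [1.32, -0.1, -0.79] twist [-13.0, 0.1, 0.1]
 dp [1.32, -0.14, -0.94] twist [-15.5, 0.1, 0.1]
 dp [1.32, -0.18, -1.09] twist [-18.0, 0.1, 0.1]
 dp [1.32, -0.23, -1.23] twist [-20.5, 0.1, 0.1]
 dp [1.32, -0.29, -1.38] twist [-23.0, 0.1, 0.1]
```

View pics/t3.png

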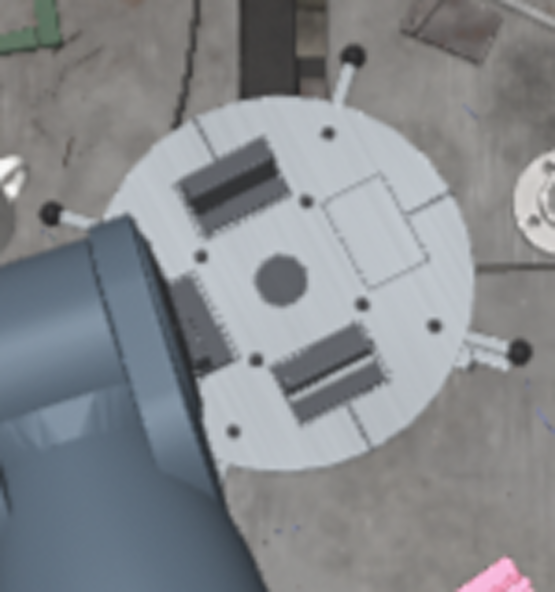

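The crop shows all three coupons standing in their stations: thin at px (330,243) of the original with its bead outward, thick at upper left and mid partly hidden by the arm. Now I push the table counter-clockwise.

Call:
{"method": "play_rows", "body": {
  "moves": [
    {"dp":[0.7,0,0],"twist":[0,0,0],"gripper":1},
    {"dp":[1.3,0,0],"twist":[0,0,0],"gripper":1},
    {"dp":[1.32,0,-0.12],"twist":[-2,0,0],"gripper":1},
    {"dp":[1.32,-0.02,-0.24],"twist":[-4,0,0],"gripper":1},
    {"dp":[1.32,-0.03,-0.36],"twist":[-6,0,0],"gripper":1},
    {"dp":[1.32,-0.04,-0.49],"twist":[-8,0,0],"gripper":1},
    {"dp":[1.32,-0.07,-0.64],"twist":[-10.5,0,0],"gripper":1},
    {"dp":[1.32,-0.1,-0.79],"twist":[-13,0,0],"gripper":1},
    {"dp":[1.32,-0.14,-0.94],"twist":[-15.5,0,0],"gripper":1},
    {"dp":[1.32,-0.18,-1.09],"twist":[-18,0,0],"gripper":1},
    {"dp":[1.32,-0.23,-1.23],"twist":[-20.5,0,0],"gripper":1},
    {"dp":[1.32,-0.29,-1.38],"twist":[-23,0,0],"gripper":1}
  ]
}}

```text
time_s: 24.5
position: [0.428, 0.0819, 0.0829]
eef_rot: [0.542, -0.455, 0.54, 0.455]
force: [-0.6, 3.7, 0.3]
finger_gap: -0.0001
```

Run:
```python
from h import *
s=state();p=s["position"][:2]-HUB;print("phi",np.degrees(np.arctan2(*p[::-1]))%360,np.hypot(*p))
plan([fin(f) for f in (172,174,176.5,179,181.5,184,186,188,190,191,192)],s)
```

```text
phi 170.020418751936 0.17671207717856438
t 24.5 tcp [0.428  0.0819 0.0829] yaw 80.1 q1,q6 [0.19 0.36] tilt [0.003 0.001 0.   ] gap -0.0001 F [-0.6  3.7  0.3]
 dp [-0.0, 0.0, -0.12] twist [-1.9, 0.1, 0.1]
 dp [-0.0, -0.0, -0.25] twist [-3.9, 0.1, 0.1]
 dp [-0.0, -0.02, -0.4] twist [-6.4, 0.1, 0.1]
 dp [-0.0, -0.04, -0.55] twist [-8.9, 0.1, 0.1]
 dp [-0.0, -0.06, -0.7] twist [-11.4, 0.1, 0.1]
 dp [-0.0, -0.1, -0.86] twist [-13.9, 0.1, 0.1]
 dp [-0.0, -0.13, -0.97] twist [-15.9, 0.1, 0.1]
 dp [-0.0, -0.17, -1.09] twist [-17.9, 0.1, 0.1]
 dp [-0.0, -0.21, -1.21] twist [-19.9, 0.1, 0.1]
 dp [-0.0, -0.23, -1.27] twist [-20.9, 0.1, 0.1]
 dp [-0.0, -0.25, -1.33] twist [-21.9, 0.1, 0.1]
```

Call:
{"method": "play_rows", "body": {
  "moves": [
    {"dp":[0,0,-0.12],"twist":[-2,0,0],"gripper":1},
    {"dp":[0,0,-0.25],"twist":[-4,0,0],"gripper":1},
    {"dp":[0,-0.02,-0.4],"twist":[-6.4,0,0],"gripper":1},
    {"dp":[0,-0.04,-0.55],"twist":[-9,0,0],"gripper":1},
    {"dp":[0,-0.06,-0.7],"twist":[-11.4,0,0],"gripper":1},
    {"dp":[0,-0.1,-0.86],"twist":[-14,0,0],"gripper":1},
    {"dp":[0,-0.13,-0.97],"twist":[-16,0,0],"gripper":1},
    {"dp":[0,-0.17,-1.09],"twist":[-18,0,0],"gripper":1},
    {"dp":[0,-0.21,-1.21],"twist":[-20,0,0],"gripper":1},
    {"dp":[0,-0.23,-1.27],"twist":[-21,0,0],"gripper":1},
    {"dp":[0,-0.25,-1.33],"twist":[-22,0,0],"gripper":1},
    {"dp":[0,-0.25,-1.33],"twist":[-22,0,0],"gripper":1}
  ]
}}

```text
time_s: 26.0
position: [0.4276, 0.0137, 0.0816]
eef_rot: [-0.445, 0.55, -0.445, -0.549]
force: [-0.7, 0.8, 0.7]
finger_gap: -0.0003
```

Run:
```python
from h import *
s=state();p=s["position"][:2]-HUB;print("phi",np.degrees(np.arctan2(*p[::-1]))%360,np.hypot(*p))
im,C=look({})
P=C[np.isfinite(C[...,0])];D=P[:,:2]-HUB;r=np.hypot(*D.T);a=np.degrees(np.arctan2(D[:,1],D[:,0]))
m=(abs(P[:,2]-.07)<.01)&(r>.166)&(r<.203)&(abs(a+109)<12);e=np.radians(-109);u=np.array([np.cos(e),np.sin(e)]);t=np.array([-u[1],u[0]])
q=np.c_[D[m]@u,D[m]@t]
for lo in np.arange(.164,.204,.005):
    k=(q[:,0]>=lo)&(q[:,0]<lo+.005)
    if k.any(): print(round(lo,3),q[k,1].min().round(4),q[k,1].max().round(4),k.sum())
m=(abs(P[:,2]-.093)<.016)&(r>.19)&(r<.218);print(np.unique(np.round(a[m]/2)*2,return_counts=True))
v=im[235:262,365:410]; crop(im,355,415,220,275,9,"pics/ptr.png")
```

```text
phi 192.16509432204327 0.1783702945076965
hub [0.6029 0.0518] spoke mod90 18.15
0.164 0.0007 0.0087 4
0.169 -0.007 0.0128 13
0.174 -0.0065 0.0139 12
0.179 -0.0071 0.0129 11
0.184 -0.0061 0.0153 12
0.189 -0.004 0.0125 10
0.194 -0.0056 0.0145 13
0.199 -0.0018 0.0131 3
(array([-74., -72., -70.,  16.,  18.,  20.,  22., 106., 108., 110.]), array([12, 17, 13, 11, 17, 13,  1, 10, 16, 14]))
```

View pics/ptr.png

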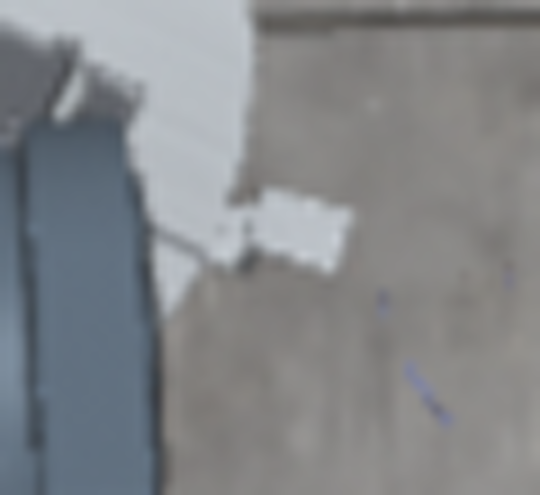

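The pointer, clear now at px (388,245), lies at −107.9°. The table needs another +9°.

Run:
```python
from h import *
plan([fin(f) for f in (193.5,195,197,198.5,199.8,200.6,201.1)]+[fin(196,.083),fin(190,.083,.20),fin(190,.25,.20)])
```

```text
t 26.05 tcp [0.4274 0.0138 0.0814] yaw 101.9 q1,q6 [ 0.03 -0.18] tilt [ 0. -0.  0.] gap 0.0001 F [ 0.1  0.2 -0.8]
 dp [-0.03, -0.03, -0.08] twist [-1.6, -0.0, 0.0]
 dp [-0.03, -0.04, -0.18] twist [-3.1, -0.0, 0.0]
 dp [-0.03, -0.05, -0.3] twist [-5.1, -0.0, 0.0]
 dp [-0.03, -0.05, -0.39] twist [-6.6, -0.0, 0.0]
 dp [-0.03, -0.06, -0.47] twist [-7.9, -0.0, 0.0]
 dp [-0.03, -0.07, -0.52] twist [-8.7, -0.0, 0.0]
 dp [-0.03, -0.08, -0.55] twist [-9.2, -0.0, 0.0]
 dp [-0.03, -0.04, -0.24] twist [-4.1, -0.0, 0.0]
 dp [-0.03, 0.43, 0.15] twist [1.9, -0.0, 0.0]
 dp [-3.37, 0.43, 0.15] twist [1.9, -0.0, 0.0]
```

Call:
{"method": "play_rows", "body": {
  "moves": [
    {"dp":[0,-0.03,-0.08],"twist":[-1.6,0,0],"gripper":1},
    {"dp":[0,-0.04,-0.18],"twist":[-3.1,0,0],"gripper":1},
    {"dp":[0,-0.05,-0.3],"twist":[-5,0,0],"gripper":1},
    {"dp":[0,-0.05,-0.39],"twist":[-6.6,0,0],"gripper":1},
    {"dp":[0,-0.06,-0.47],"twist":[-8,0,0],"gripper":1},
    {"dp":[0,-0.07,-0.52],"twist":[-8.7,0,0],"gripper":1},
    {"dp":[0,-0.08,-0.55],"twist":[-9.2,0,0],"gripper":1},
    {"dp":[0,-0.08,-0.55],"twist":[-9.2,0,0],"gripper":1},
    {"dp":[0,-0.04,-0.24],"twist":[-4,0,0],"gripper":1},
    {"dp":[0,0.2,0.15],"twist":[2,0,0],"gripper":1},
    {"dp":[-1.2,0.43,0.15],"twist":[2,0,0],"gripper":0.45},
    {"dp":[-2.4,0.43,0.15],"twist":[2,0,0],"gripper":0.45}
  ]
}}

```text
time_s: 27.55
position: [0.4037, 0.0168, 0.2029]
eef_rot: [-0.454, 0.542, -0.455, -0.542]
force: [1.8, 0.2, 0.3]
finger_gap: 0.0362
```

Run:
```python
from h import *
im,C=look(dict(thin=(252.1,.054),mid=(162.1,.062),thick=(72.1,.066)))
P=C[np.isfinite(C[...,0])]
# gun: fit side lines of flat barrel
g=P[(np.hypot(P[:,0]-.4825,P[:,1]-.3815)<.11)&(P[:,2]>.148)&(P[:,2]<.165)]
c,s,an=cv2.minAreaRect(g[:,:2].astype(np.float32)*1000);print("gun",c,s,an,len(g))
an=np.radians(19.5);u=np.array([np.cos(an),np.sin(an)]);t=np.array([-u[1],u[0]]);D=g[:,:2]-[.4825,.3815]
for lo in np.arange(-.08,.09,.02):
    k=abs(D@u-lo)<.01
    if k.sum()>4: q=np.sort(D[k]@t); print(round(lo,2),q[[0,1,-2,-1]].round(4),k.sum(),np.median(g[k,2]).round(4))
print((D@u).min(),(D@u).max())
S=cloud("scene",vision.camera("scene")[1]);q=S[np.isfinite(S[...,0])];q=q[(np.hypot(q[:,0]-.4825,q[:,1]-.3815)<.11)&(q[:,2]>.15)&(q[:,2]<.165)];D=q[:,:2]-[.4825,.3815];print("scene",len(q),np.percentile(D@u,[1,50,99]),np.percentile(D@t,[1,50,99]))
plan([])
crop(im,180,270,215,315,6,"pics/gun.png")
```

```text
hub [0.6038 0.0517] spoke mod90 27.18
thin radial -0.4 tang 15.0 dyaw -1.1 [ 7.3 43. ] 36
mid radial 469.1 tang 233.8 dyaw 17.9 [0. 0.] 0
thick radial 1.8 tang -1.2 dyaw -0.2 [20.9 76.4] 183
gun (487.165771484375, 383.0536804199219) (150.1411895751953, 45.7113151550293) 19.183298110961914 656
-0.06 [-0.0224 -0.0222  0.021   0.0213] 99 0.1549
-0.04 [-0.0227 -0.0226  0.0203  0.023 ] 101 0.1557
-0.02 [-0.0228 -0.0224  0.0214  0.0226] 99 0.1546
0.0 [-0.0223 -0.0222  0.0207  0.0209] 98 0.1549
0.02 [-0.0223 -0.0213  0.0222  0.0226] 101 0.1547
0.04 [-0.0212 -0.0188  0.0173  0.0209] 64 0.1542
0.06 [-0.0207 -0.0168  0.0137  0.0145] 62 0.1535
0.08 [-0.0149 -0.0126  0.0128  0.0151] 31 0.153
-0.07018119482050383 0.07996850592144032
scene 212 [-0.07434026 -0.01595001  0.07553229] [-0.02671207 -0.00465758  0.01809632]
t 27.65 tcp [0.4075 0.0169 0.2069] yaw 100.0 q1,q6 [ 0.04 -0.13] tilt [ 0.009 -0.     0.   ] gap 0.047 F [ 1.   0.1 -1.1]
```

View pics/gun.png

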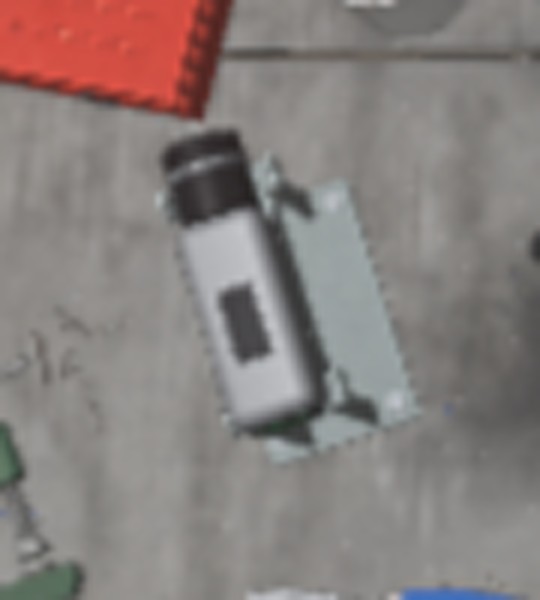

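The gun sits in its stand, with its nose at px (215,240), and the fit gives centre (0.4825, 0.3815), yaw 19.3°. The table stands at −107.8°, so thin is on the pointer. Now I fetch the gun.

Run:
```python
from h import *
plan([(.4825,.3815,.24,109.3)])
```

```text
t 27.65 tcp [0.4075 0.0169 0.2069] yaw 100.0 q1,q6 [ 0.04 -0.13] tilt [ 0.009 -0.     0.   ] gap 0.047 F [ 1.   0.1 -1.1]
 dp [-0.65, -2.75, 6.92] twist [-9.3, -0.1, 0.5]
```

Call:
{"method": "play_rows", "body": {
  "moves": [
    {"dp":[-0.3,-0.4,1.0],"twist":[-2,0,0],"gripper":0},
    {"dp":[-0.65,-0.8,2.0],"twist":[-4,0,0],"gripper":0},
    {"dp":[-0.65,-1.2,3.0],"twist":[-6,0,0],"gripper":0},
    {"dp":[-0.65,-1.6,4.0],"twist":[-8,0,0],"gripper":0},
    {"dp":[-0.65,-2.0,5.0],"twist":[-9.3,0,0],"gripper":0},
    {"dp":[-0.65,-2.4,6.0],"twist":[-9.3,0,0.3],"gripper":0},
    {"dp":[-0.65,-2.75,6.92],"twist":[-9.3,0,0.3],"gripper":0},
    {"dp":[-0.65,-2.75,6.92],"twist":[-9.3,0,0.3],"gripper":0},
    {"dp":[-0.65,-2.75,6.92],"twist":[-9.3,0,0.3],"gripper":0},
    {"dp":[-0.65,-2.75,6.92],"twist":[-9.3,0,0.3],"gripper":0}
  ]
}}

```text
time_s: 28.9
position: [0.4804, 0.3805, 0.2341]
eef_rot: [0.408, -0.575, 0.411, 0.577]
force: [-0.1, -0.2, 0.1]
finger_gap: 0.0853
```

Run:
```python
from h import *
im,C=look(dict(thin=(252.2,.054),mid=(162.2,.062),thick=(72.2,.066)))
plan([(.4825,.3815,.117,109.3)])
```

```text
hub [0.6028 0.0516] spoke mod90 27.03
thin radial -0.5 tang -2.2 dyaw -0.8 [ 7.5 75.3] 74
mid radial 0.8 tang -0.2 dyaw 0.8 [15.3 76.2] 131
thick radial 1.3 tang -1.6 dyaw -0.1 [20.7 76.8] 181
t 28.95 tcp [0.4804 0.3805 0.2342] yaw 109.2 q1,q6 [0.67 0.33] tilt [-0.005 -0.001  0.   ] gap 0.0852 F [-0.4 -1.   0.3]
 dp [2.34, -0.06, 0.0] twist [-0.1, 0.0, -0.3]
```

Call:
{"method": "play_rows", "body": {
  "moves": [
    {"dp":[0.8,-0.06,0],"twist":[0,0,-0.3],"gripper":0},
    {"dp":[1.6,-0.06,0],"twist":[0,0,-0.3],"gripper":0},
    {"dp":[2.2,-0.06,0],"twist":[0,0,-0.3],"gripper":0},
    {"dp":[2.34,-0.06,0],"twist":[0,0,-0.3],"gripper":0},
    {"dp":[2.34,-0.06,0],"twist":[0,0,-0.3],"gripper":0},
    {"dp":[2.34,-0.06,0],"twist":[0,0,-0.3],"gripper":1},
    {"dp":[2.34,-0.06,0],"twist":[0,0,-0.3],"gripper":1},
    {"dp":[2.34,-0.06,0],"twist":[0,0,-0.3],"gripper":1},
    {"dp":[2.34,-0.06,0],"twist":[0,0,-0.3],"gripper":1},
    {"dp":[2.34,-0.06,0],"twist":[0,0,-0.3],"gripper":1}
  ],
  "newtons": 50
}}

```text
time_s: 30.2
position: [0.4829, 0.3825, 0.1179]
eef_rot: [-0.41, 0.577, -0.409, -0.576]
force: [0.2, -1.4, 5.9]
finger_gap: 0.0458
```

```bash
cat >> h.py <<'E'
def gunpose(an,face_h,off_t,rf,dist,zoff):
    "TCP pose to hold the gun at a coupon: station angle, height of point over face, tangential offset (m), face radius, lens-steel distance, TCP z minus gun axis z"
    a=np.radians(an); e=np.array([np.cos(a),np.sin(a)]); t=np.array([-e[1],e[0]]); x,y=HUB+e*(rf+dist+.08)+t*off_t
    return (x,y,.1+face_h+zoff,an-180+90)
E
python3 - <<'E'
from h import *
g=gunpose(252.1,.031,-.0015,.0915,.085,-.0165)
print(g)
plan([(.4825,.3815,.30,109.3),(g[0],g[1],.30,g[3]),g])
E
```

```text
(np.float64(0.5217356359285302), np.float64(-0.19232292966837614), 0.1145, 162.1)
t 30.2 tcp [0.4829 0.3825 0.1179] yaw 109.3 q1,q6 [0.67 0.33] tilt [0.001 0.001 0.   ] gap 0.0458 F [ 0.2 -1.4  5.9]
 dp [-3.64, 0.01, -0.01] twist [-0.0, 0.0, 0.1]
 dp [-3.66, 3.06, -11.11] twist [-52.8, -0.0, 0.1]
 dp [0.05, 3.06, -11.11] twist [-52.8, -0.0, 0.1]
```

Call:
{"method": "play_rows", "body": {
  "moves": [
    {"dp":[-0.6,0,0],"twist":[0,0,0],"gripper":1},
    {"dp":[-1.5,0,0],"twist":[0,0,0],"gripper":1},
    {"dp":[-2.6,0,0],"twist":[0,0,0],"gripper":1},
    {"dp":[-3.5,0,0],"twist":[0,0,0],"gripper":1},
    {"dp":[-3.66,0.2,-0.7],"twist":[-3,0,0],"gripper":1},
    {"dp":[-3.66,0.4,-1.5],"twist":[-7,0,0],"gripper":1},
    {"dp":[-3.66,0.7,-2.5],"twist":[-12,0,0],"gripper":1},
    {"dp":[-3.66,1.0,-3.6],"twist":[-17,0,0],"gripper":1},
    {"dp":[-3.66,1.3,-4.7],"twist":[-22,0,0],"gripper":1},
    {"dp":[-3.66,1.6,-5.8],"twist":[-27,0,0],"gripper":1},
    {"dp":[-3.66,1.9,-6.9],"twist":[-32,0,0],"gripper":1},
    {"dp":[-3.66,2.2,-8.0],"twist":[-38,0,0],"gripper":1}
  ]
}}

```text
time_s: 31.7
position: [0.5104, -0.0335, 0.3]
eef_rot: [-0.198, 0.679, -0.198, -0.679]
force: [2.0, 0.5, -3.0]
finger_gap: 0.0455
```

Call:
{"method": "play_rows", "body": {
  "moves": [
    {"dp":[0,-0.36,-1.05],"twist":[-5,0,0],"gripper":1},
    {"dp":[0,-0.75,-2.15],"twist":[-10,0,0],"gripper":1},
    {"dp":[0,-1.12,-3.05],"twist":[-14.8,0,0],"gripper":1},
    {"dp":[0,-1.22,-3.11],"twist":[-14.8,0,0],"gripper":1},
    {"dp":[0,-1.22,-3.11],"twist":[-14.8,0,0],"gripper":1},
    {"dp":[0,-1.22,-3.11],"twist":[-14.8,0,0],"gripper":1}
  ]
}}

```text
time_s: 32.45
position: [0.674, -0.0645, 0.2999]
eef_rot: [-0.11, 0.698, -0.11, -0.698]
force: [-0.2, 0.3, -2.6]
finger_gap: 0.0456
```

Run:
```python
from h import *
g=gunpose(252.1,.031,-.0015,.0915,.085,-.0161)
im,C=look(dict(thin=(252.2,.054),mid=(162.2,.062),thick=(72.2,.066)))
plan([g])
```

```text
hub [0.6031 0.0519] spoke mod90 27.3
thin radial 144.9 tang -557.5 dyaw -72.2 [0. 0.] 0
mid radial 0.8 tang -9.1 dyaw -0.3 [14.7 56.7] 95
thick radial 0.9 tang -1.7 dyaw 0.0 [21.7 76.9] 183
t 32.5 tcp [ 0.6738 -0.0644  0.3003] yaw 162.1 q1,q6 [-0.1  -1.35] tilt [0. 0. 0.] gap 0.0456 F [-0.8 -0.1 -2.6]
 dp [3.7, 3.37, 2.11] twist [-0.0, -0.0, 0.0]
```

Call:
{"method": "play_rows", "body": {
  "moves": [
    {"dp":[0,0.8,0.5],"twist":[0,0,0],"gripper":1},
    {"dp":[0,1.7,1.05],"twist":[0,0,0],"gripper":1},
    {"dp":[0,2.6,1.6],"twist":[0,0,0],"gripper":1},
    {"dp":[0,3.3,2.05],"twist":[0,0,0],"gripper":1},
    {"dp":[0.6,3.37,2.11],"twist":[0,0,0],"gripper":1},
    {"dp":[1.5,3.37,2.11],"twist":[0,0,0],"gripper":1},
    {"dp":[2.4,3.37,2.11],"twist":[0,0,0],"gripper":1},
    {"dp":[3.1,3.37,2.11],"twist":[0,0,0],"gripper":1},
    {"dp":[3.6,3.37,2.11],"twist":[0,0,0],"gripper":1},
    {"dp":[3.7,3.37,2.11],"twist":[0,0,0],"gripper":1},
    {"dp":[3.7,3.37,2.11],"twist":[0,0,0],"gripper":1},
    {"dp":[3.7,3.37,2.11],"twist":[0,0,0],"gripper":1}
  ]
}}

```text
time_s: 34.0
position: [0.5227, -0.1925, 0.1159]
eef_rot: [-0.11, 0.699, -0.11, -0.698]
force: [0.7, 0.3, -2.2]
finger_gap: 0.0456
```

Run:
```python
from h import *
g=gunpose(252.1,.031,-.0015,.0915,.085,-.0161)
im,C=look(dict(thin=(252.2,.054),mid=(162.2,.062),thick=(72.2,.066)))
ps,ds=vision.camera("scene");crop(ps,270,430,210,330,4.5,"pics/m1.png")
crop(im,280,420,190,320,4,"pics/m1t.png")
# gun barrel in the top cloud
P=C[np.isfinite(C[...,0])];m=(abs(P[:,2]-.154)<.008)&(np.hypot(P[:,0]-.545,P[:,1]+.12)<.06);c,s,an=cv2.minAreaRect(P[m][:,:2].astype(np.float32)*1000);print("nose",c,s,an,m.sum())
plan([g])
```

```text
hub [0.6028 0.0515] spoke mod90 27.03
thin radial -0.5 tang -1.7 dyaw -0.7 [ 7.5 75.3] 70
mid radial -25.4 tang -20.3 dyaw 1.8 [14.6 69. ] 119
thick radial 1.7 tang -1.8 dyaw 0.1 [21.  76.8] 180
nose (539.6204833984375, -132.6406707763672) (38.54857635498047, 36.24589920043945) 72.50735473632812 141
t 34.1 tcp [ 0.5227 -0.1924  0.1155] yaw 162.1 q1,q6 [-0.35 -1.61] tilt [ 0.001 -0.     0.   ] gap 0.0456 F [ 0.3 -0.5 -3.5]
 dp [0.01, 0.0, 0.02] twist [-0.0, -0.1, 0.0]
```

View pics/m1.png

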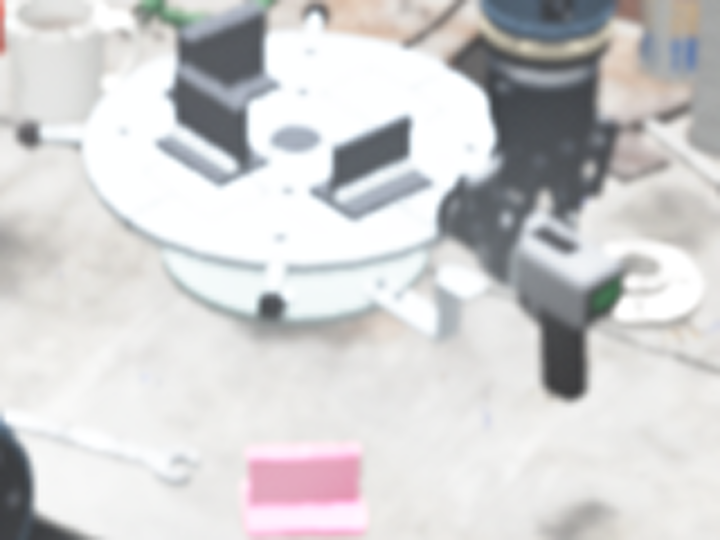

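The gun at px (385,255) in the scene view points at thin's bead side with about 8.5 cm between them. The mid coupon has been knocked inward off its station, which I'll mend after this reading. Holding now.

Call:
{"method": "play_rows", "body": {
  "moves": [
    {"dp":[0,0,0],"twist":[0,0,0],"gripper":1},
    {"dp":[0,0,0],"twist":[0,0,0],"gripper":1},
    {"dp":[0,0,0],"twist":[0,0,0],"gripper":1},
    {"dp":[0,0,0],"twist":[0,0,0],"gripper":1},
    {"dp":[0,0,0],"twist":[0,0,0],"gripper":1},
    {"dp":[0,0,0],"twist":[0,0,0],"gripper":1},
    {"dp":[0,0,0],"twist":[0,0,0],"gripper":1},
    {"dp":[0,0,0],"twist":[0,0,0],"gripper":1},
    {"dp":[0,0,0],"twist":[0,0,0],"gripper":1},
    {"dp":[0,0,0],"twist":[0,0,0],"gripper":1},
    {"dp":[0,0,0],"twist":[0,0,0],"gripper":1},
    {"dp":[0,0,0],"twist":[0,0,0],"gripper":1}
  ]
}}

```text
time_s: 35.6
position: [0.5221, -0.1923, 0.1145]
eef_rot: [0.11, -0.698, 0.11, 0.699]
force: [0.6, 0.6, -2.0]
finger_gap: 0.0454
```

Run:
```python
from h import *
p,C=look(dict(thin=(252.1,.054),thick=(72.1,.066)))
c,y,s,k,q=coupon(C,np.array([.55,.09]),.062,.1,.075);print("mid",c.round(4),y,s,k)
s=state();plan([(.5227,-.1924,.30,162.1),(.4829,.3825,.30,109.3),(.4829,.3825,.20,109.3),(.4829,.3825,.1185,109.3)],s)
```

```text
hub [0.6028 0.0517] spoke mod90 27.05
thin radial -0.6 tang -1.8 dyaw -0.6 [ 7.6 75.3] 70
thick radial 1.3 tang -1.9 dyaw 0.5 [21.1 76.4] 172
mid [0.5611 0.1062] -39.104923248291016 [ 39.3 109.9] 149
t 35.65 tcp [ 0.5221 -0.1923  0.1145] yaw 162.1 q1,q6 [-0.35 -1.61] tilt [-0.  0.  0.] gap 0.0458 F [-1.2  0.1 -2.2]
 dp [-3.71, -0.0, -0.01] twist [-0.0, 0.0, 0.0]
 dp [-3.7, -10.7, 4.29] twist [52.8, 0.0, 0.0]
 dp [-1.7, -10.7, 4.29] twist [52.8, 0.0, 0.0]
 dp [-0.07, -10.7, 4.29] twist [52.8, 0.0, 0.0]
```

Call:
{"method": "play_rows", "body": {
  "moves": [
    {"dp":[-0.8,0,0],"twist":[0,0,0],"gripper":1},
    {"dp":[-1.9,0,0],"twist":[0,0,0],"gripper":1},
    {"dp":[-3.0,0,0],"twist":[0,0,0],"gripper":1},
    {"dp":[-3.7,-0.6,0.25],"twist":[3,0,0],"gripper":1},
    {"dp":[-3.7,-1.7,0.7],"twist":[8,0,0],"gripper":1},
    {"dp":[-3.7,-2.9,1.15],"twist":[14,0,0],"gripper":1},
    {"dp":[-3.7,-4.1,1.65],"twist":[20,0,0],"gripper":1},
    {"dp":[-3.7,-5.3,2.1],"twist":[26,0,0],"gripper":1},
    {"dp":[-3.7,-6.5,2.6],"twist":[32,0,0],"gripper":1},
    {"dp":[-3.7,-7.7,3.1],"twist":[38,0,0],"gripper":1},
    {"dp":[-3.7,-8.9,3.55],"twist":[44,0,0],"gripper":1},
    {"dp":[-3.7,-10.0,4.0],"twist":[50,0,0],"gripper":1}
  ]
}}

```text
time_s: 37.15
position: [0.486, 0.3379, 0.2999]
eef_rot: [0.396, -0.586, 0.396, 0.586]
force: [1.5, -1.1, -2.6]
finger_gap: 0.0453
```

Call:
{"method": "play_rows", "body": {
  "moves": [
    {"dp":[0.2,0,0],"twist":[2.8,0,0],"gripper":1},
    {"dp":[0.4,0,0],"twist":[2.8,0,0],"gripper":1},
    {"dp":[0.4,0,0],"twist":[2.8,0,0],"gripper":1},
    {"dp":[0.4,0,0],"twist":[2.8,0,0],"gripper":1}
  ]
}}

```text
time_s: 37.65
position: [0.4867, 0.3351, 0.2803]
eef_rot: [0.41, -0.577, 0.409, 0.577]
force: [-0.4, -0.1, -1.7]
finger_gap: 0.0454
```

Run:
```python
from h import *
p,C=look(dict(thin=(252.1,.054),thick=(72.1,.066)))
c,y,s,k,q=coupon(C,np.array([.545,.085]),.062,.1,.055);print("mid",c.round(4),y,s,k)
P=C[np.isfinite(C[...,0])];P=P[(np.hypot(P[:,0]-.55,P[:,1]-.09)<.07)&(P[:,2]>.157)&(P[:,2]<.1645)];np.save("q.npy",P);c,s,a=cv2.minAreaRect(P[:,:2].astype(np.float32)*1000);print(c,s,a,len(P))
plan([(.4829,.3825,.26,109.3),(.4829,.3825,.20,109.3),(.4829,.3825,.1185,109.3)])
```

```text
hub [0.6026 0.0516] spoke mod90 27.03
thin radial -0.5 tang -1.3 dyaw -0.9 [ 7.5 75.8] 70
thick radial 1.7 tang -1.0 dyaw -0.1 [21.2 75.7] 179
mid [0.5496 0.0935] -16.99261474609375 [14.7 75.5] 129
(557.6910400390625, 104.64520263671875) (99.98360443115234, 30.94348907470703) 58.18356704711914 107
t 37.7 tcp [0.4868 0.3352 0.2804] yaw 109.2 q1,q6 [0.6  0.27] tilt [0.001 0.001 0.   ] gap 0.0452 F [-0.3  1.  -3.1]
 dp [0.41, -0.24, 0.92] twist [-0.1, 0.0, 0.0]
 dp [1.61, -0.24, 0.92] twist [-0.1, 0.0, 0.0]
 dp [3.24, -0.24, 0.92] twist [-0.1, 0.0, 0.0]
```

Call:
{"method": "play_rows", "body": {
  "moves": [
    {"dp":[0.2,-0.24,0.92],"twist":[0,0,0],"gripper":1},
    {"dp":[0.8,-0.24,0.92],"twist":[0,0,0],"gripper":1},
    {"dp":[1.4,-0.24,0.92],"twist":[0,0,0],"gripper":1},
    {"dp":[1.6,-0.24,0.92],"twist":[0,0,0],"gripper":1},
    {"dp":[1.6,-0.24,0.92],"twist":[0,0,0],"gripper":1},
    {"dp":[1.6,-0.24,0.92],"twist":[0,0,0],"gripper":1}
  ]
}}

```text
time_s: 38.45
position: [0.4832, 0.3834, 0.2012]
eef_rot: [-0.41, 0.577, -0.409, -0.577]
force: [-0.3, -0.5, -2.5]
finger_gap: 0.0455
```

Run:
```python
from h import *
plan([(.4829,.3825,.1185,109.3)])
```

```text
t 38.45 tcp [0.4832 0.3834 0.2012] yaw 109.3 q1,q6 [0.67 0.33] tilt [0.001 0.002 0.   ] gap 0.0455 F [-0.3 -0.5 -2.5]
 dp [1.65, 0.01, -0.02] twist [-0.0, 0.1, 0.1]
```

Call:
{"method": "play_rows", "body": {
  "moves": [
    {"dp":[0.5,0,-0.02],"twist":[0,0,0],"gripper":1},
    {"dp":[1.0,0,-0.02],"twist":[0,0,0],"gripper":1},
    {"dp":[1.4,0,-0.02],"twist":[0,0,0],"gripper":1},
    {"dp":[1.6,0,-0.02],"twist":[0,0,0],"gripper":1},
    {"dp":[1.65,0,-0.02],"twist":[0,0,0],"gripper":1},
    {"dp":[1.65,0,-0.02],"twist":[0,0,0],"gripper":0.3},
    {"dp":[1.65,0,-0.02],"twist":[0,0,0],"gripper":0.1},
    {"dp":[1.65,0,-0.02],"twist":[0,0,0],"gripper":0},
    {"dp":[1.65,0,-0.02],"twist":[0,0,0],"gripper":0},
    {"dp":[0.9,0,-0.02],"twist":[0,0,0],"gripper":0},
    {"dp":[-0.1,0,-0.02],"twist":[0,0,0],"gripper":0},
    {"dp":[-1.1,0,-0.02],"twist":[0,0,0],"gripper":0}
  ]
}}

```text
time_s: 39.95
position: [0.4827, 0.3821, 0.2564]
eef_rot: [0.409, -0.577, 0.409, 0.577]
force: [0.6, 1.1, 0.3]
finger_gap: 0.0856
```

Run:
```python
from h import *
p,C=look(dict(thin=(252.1,.054),thick=(72.1,.066)))
c,y,s,k,q=coupon(C,np.array([.545,.085]),.062,.1,.055);print("mid",c.round(4),y,s,k)
plan([(*c,.25,163),(*c,.18,163),(*c,.13,163)])
```

```text
hub [0.6026 0.0517] spoke mod90 27.02
thin radial -0.6 tang -1.1 dyaw -0.8 [ 7.5 74.9] 73
thick radial 1.4 tang -1.8 dyaw -0.4 [20.3 76.4] 178
mid [0.5494 0.0934] -17.265480041503906 [15.2 74.7] 126
t 40.0 tcp [0.4838 0.383  0.2632] yaw 109.3 q1,q6 [0.67 0.33] tilt [0.006 0.005 0.   ] gap 0.0853 F [-1.6 -0.8  6.6]
 dp [0.24, 0.68, -5.9] twist [-53.7, -0.0, 0.5]
 dp [1.64, 0.69, -5.91] twist [-53.7, -0.0, 0.5]
 dp [2.64, 0.69, -5.91] twist [-53.7, -0.0, 0.5]
```

Call:
{"method": "play_rows", "body": {
  "moves": [
    {"dp":[0,0.1,-0.8],"twist":[-8,0,0],"gripper":0},
    {"dp":[0,0.2,-1.8],"twist":[-17,0,0.5],"gripper":0},
    {"dp":[0,0.3,-2.8],"twist":[-26,0,0.5],"gripper":0},
    {"dp":[0.2,0.45,-3.8],"twist":[-35,0,0.5],"gripper":0},
    {"dp":[0.2,0.6,-4.8],"twist":[-44,0,0.5],"gripper":0},
    {"dp":[0.2,0.69,-5.7],"twist":[-53.7,0,0.5],"gripper":0},
    {"dp":[0.24,0.69,-5.9],"twist":[-53.7,0,0.5],"gripper":0},
    {"dp":[0.9,0.69,-5.9],"twist":[-53.7,0,0.5],"gripper":0},
    {"dp":[1.3,0.69,-5.9],"twist":[-53.7,0,0.5],"gripper":0},
    {"dp":[1.3,0.69,-5.9],"twist":[-53.7,0,0.5],"gripper":0},
    {"dp":[1.3,0.69,-5.9],"twist":[-53.7,0,0.5],"gripper":0}
  ]
}}

```text
time_s: 41.38
position: [0.5481, 0.0929, 0.1905]
eef_rot: [0.103, -0.698, 0.107, 0.701]
force: [-0.0, 0.2, 0.0]
finger_gap: 0.0853
```

Run:
```python
from h import *
plan([(.5494,.0932,.13,162.9),(.5494,.0932,.14,162.9),(.5183,.0781,.140,162.1),(.5183,.0781,.1305,162.1)])
```

```text
t 41.38 tcp [0.5481 0.0929 0.1905] yaw 163.0 q1,q6 [ 0.17 -1.1 ] tilt [-0.005 -0.005  0.   ] gap 0.0853 F [-0.   0.2  0. ]
 dp [1.21, -0.02, -0.03] twist [0.1, 0.2, -0.4]
 dp [1.01, -0.02, -0.03] twist [0.1, 0.2, -0.4]
 dp [1.02, 0.45, 0.48] twist [0.9, 0.2, -0.4]
 dp [1.21, 0.45, 0.48] twist [0.9, 0.2, -0.4]
```

Call:
{"method": "play_rows", "body": {
  "moves": [
    {"dp":[0.6,-0.02,-0.03],"twist":[0,0.2,-0.4],"gripper":0},
    {"dp":[1.1,-0.02,-0.03],"twist":[0,0.2,-0.4],"gripper":0},
    {"dp":[1.21,-0.02,-0.03],"twist":[0,0.2,-0.4],"gripper":0},
    {"dp":[1.21,-0.02,-0.03],"twist":[0,0.2,-0.4],"gripper":0},
    {"dp":[1.21,-0.02,-0.03],"twist":[0,0.2,-0.4],"gripper":1},
    {"dp":[1.21,-0.02,-0.03],"twist":[0,0.2,-0.4],"gripper":1},
    {"dp":[1.21,-0.02,-0.03],"twist":[0,0.2,-0.4],"gripper":1},
    {"dp":[1.21,-0.02,-0.03],"twist":[0,0.2,-0.4],"gripper":1},
    {"dp":[1.21,-0.02,-0.03],"twist":[0,0.2,-0.4],"gripper":1},
    {"dp":[1.21,-0.02,-0.03],"twist":[0,0.2,-0.4],"gripper":1}
  ],
  "newtons": 70
}}

```text
time_s: 42.62
position: [0.5493, 0.0926, 0.1294]
eef_rot: [-0.105, 0.699, -0.105, -0.699]
force: [1.2, -0.9, 4.2]
finger_gap: 0.0131
```

Call:
{"method": "play_rows", "body": {
  "moves": [
    {"dp":[-0.2,0,0],"twist":[0,0,0],"gripper":1},
    {"dp":[-0.3,0,0],"twist":[0,0,0],"gripper":1},
    {"dp":[-0.3,0.24,0.25],"twist":[0.4,0,0],"gripper":1},
    {"dp":[-0.3,0.47,0.51],"twist":[0.8,0,0],"gripper":1},
    {"dp":[-0.3,0.47,0.51],"twist":[0.8,0,0],"gripper":1},
    {"dp":[-0.15,0.47,0.51],"twist":[0.8,0,0],"gripper":1},
    {"dp":[-0.02,0.47,0.51],"twist":[0.8,0,0],"gripper":1},
    {"dp":[-0.02,0.47,0.51],"twist":[0.8,0,0],"gripper":1}
  ]
}}

```text
time_s: 43.62
position: [0.5179, 0.0777, 0.1296]
eef_rot: [0.109, -0.698, 0.11, 0.699]
force: [0.3, 0.7, -6.3]
finger_gap: 0.0134
```

Call:
{"method": "play_rows", "body": {
  "moves": [
    {"dp":[0,0,0],"twist":[0,0,0],"gripper":0},
    {"dp":[0,0,0],"twist":[0,0,0],"gripper":0},
    {"dp":[0,0,0],"twist":[0,0,0],"gripper":0},
    {"dp":[0,0,0],"twist":[0,0,0],"gripper":0},
    {"dp":[-0.6,0,0],"twist":[0,0,0],"gripper":0},
    {"dp":[-1.6,0,0],"twist":[0,0,0],"gripper":0},
    {"dp":[-2.2,0,0],"twist":[0,0,0],"gripper":1},
    {"dp":[-2.2,0,0],"twist":[0,0,0],"gripper":1}
  ]
}}

```text
time_s: 44.62
position: [0.519, 0.0778, 0.2423]
eef_rot: [-0.11, 0.7, -0.109, -0.697]
force: [0.3, 0.1, -0.5]
finger_gap: 0.0516
```

Run:
```python
from h import *
look(dict(thin=(252.1,.054),mid=(162.1,.062),thick=(72.1,.066)))
plan([fin(104,.24),fin(104,.14),fin(104)])
```

```text
hub [0.6022 0.0526] spoke mod90 26.97
thin radial -0.7 tang -1.4 dyaw -0.8 [ 7.5 76. ] 70
mid radial 469.1 tang 233.8 dyaw 17.9 [0. 0.] 0
thick radial -321.8 tang 557.1 dyaw -72.1 [0. 0.] 0
t 44.67 tcp [0.5184 0.0777 0.2407] yaw 162.2 q1,q6 [ 0.15 -1.11] tilt [0.001 0.    0.   ] gap 0.0442 F [ 0.7 -1.1 -0.6]
 dp [0.02, -3.02, 0.11] twist [148.2, 0.0, 0.1]
 dp [2.02, -3.02, 0.12] twist [148.2, 0.0, 0.1]
 dp [3.16, -3.02, 0.12] twist [148.2, 0.0, 0.1]
```

Run:
```python
from h import *
plan([fin(193,.24),fin(193,.14)])
```

```text
t 44.67 tcp [0.5184 0.0777 0.2407] yaw 162.2 q1,q6 [ 0.15 -1.11] tilt [0.001 0.    0.   ] gap 0.0442 F [ 0.7 -1.1 -0.6]
 dp [0.01, 1.8, 1.29] twist [59.2, -0.0, 0.1]
 dp [2.01, 1.81, 1.29] twist [59.2, -0.0, 0.1]
```

Call:
{"method": "play_rows", "body": {
  "moves": [
    {"dp":[0,0.5,0.3],"twist":[10,0,0],"gripper":1},
    {"dp":[0,1.0,0.7],"twist":[20,0,0],"gripper":1},
    {"dp":[0,1.5,1.1],"twist":[30,0,0],"gripper":1},
    {"dp":[0,1.8,1.29],"twist":[40,0,0],"gripper":1},
    {"dp":[0.6,1.8,1.29],"twist":[50,0,0],"gripper":1},
    {"dp":[1.4,1.8,1.29],"twist":[59.2,0,0],"gripper":1},
    {"dp":[2.0,1.8,1.29],"twist":[59.2,0,0],"gripper":1},
    {"dp":[2.0,1.8,1.29],"twist":[59.2,0,0],"gripper":1},
    {"dp":[2.0,1.8,1.29],"twist":[59.2,0,0],"gripper":1}
  ]
}}

```text
time_s: 45.8
position: [0.4291, 0.0117, 0.1409]
eef_rot: [0.44, -0.553, 0.44, 0.553]
force: [-0.5, 0.5, 1.0]
finger_gap: -0.0003
```

Run:
```python
from h import *
look(dict(thin=(252.1,.054),mid=(162.1,.062),thick=(72.1,.066)))
plan([fin(193)]+[fin(f) for f in (195,197,199,201,203.5,206,209,212,215,218)])
```

```text
hub [0.6028 0.0517] spoke mod90 27.07
thin radial -0.1 tang 19.5 dyaw -0.3 [ 7.6 31.3] 23
mid radial 469.1 tang 233.8 dyaw 17.9 [0. 0.] 0
thick radial 0.9 tang -1.1 dyaw -0.4 [20.6 76.5] 178
t 45.85 tcp [0.4295 0.0117 0.1412] yaw 103.0 q1,q6 [ 0.03 -0.2 ] tilt [0.001 0.    0.   ] gap -0.0001 F [-0.2 -1.   0.9]
 dp [1.16, 0.0, -0.0] twist [-0.0, -0.0, 0.0]
 dp [1.16, -0.0, -0.13] twist [-2.0, -0.0, 0.0]
 dp [1.16, -0.01, -0.25] twist [-4.0, -0.0, 0.0]
 dp [1.16, -0.02, -0.37] twist [-6.0, -0.0, 0.0]
 dp [1.16, -0.03, -0.5] twist [-8.0, -0.0, 0.0]
 dp [1.16, -0.06, -0.65] twist [-10.5, -0.0, 0.0]
 dp [1.16, -0.09, -0.8] twist [-13.0, -0.0, 0.0]
 dp [1.16, -0.14, -0.98] twist [-16.0, -0.0, 0.0]
 dp [1.16, -0.19, -1.16] twist [-19.0, -0.0, 0.0]
 dp [1.16, -0.26, -1.33] twist [-22.0, -0.0, 0.0]
 dp [1.16, -0.33, -1.5] twist [-25.0, -0.0, 0.0]
```

Call:
{"method": "play_rows", "body": {
  "moves": [
    {"dp":[0.6,0,0],"twist":[0,0,0],"gripper":1},
    {"dp":[1.16,0,0],"twist":[0,0,0],"gripper":1},
    {"dp":[1.16,0,-0.13],"twist":[-2,0,0],"gripper":1},
    {"dp":[1.16,-0.01,-0.25],"twist":[-4,0,0],"gripper":1},
    {"dp":[1.16,-0.02,-0.37],"twist":[-6,0,0],"gripper":1},
    {"dp":[1.16,-0.03,-0.5],"twist":[-8,0,0],"gripper":1},
    {"dp":[1.16,-0.06,-0.65],"twist":[-10.5,0,0],"gripper":1},
    {"dp":[1.16,-0.09,-0.8],"twist":[-13,0,0],"gripper":1},
    {"dp":[1.16,-0.14,-0.98],"twist":[-16,0,0],"gripper":1},
    {"dp":[1.16,-0.19,-1.16],"twist":[-19,0,0],"gripper":1},
    {"dp":[1.16,-0.26,-1.33],"twist":[-22,0,0],"gripper":1},
    {"dp":[1.16,-0.33,-1.5],"twist":[-25,0,0],"gripper":1}
  ]
}}

```text
time_s: 47.35
position: [0.4622, -0.0579, 0.0831]
eef_rot: [0.31, -0.636, 0.309, 0.636]
force: [-2.7, 2.6, 0.7]
finger_gap: 0.0004
```

Call:
{"method": "play_rows", "body": {
  "moves": [
    {"dp":[0,0,-0.19],"twist":[-3,0,0],"gripper":1},
    {"dp":[0,-0.02,-0.37],"twist":[-6,0,0],"gripper":1},
    {"dp":[0,-0.04,-0.55],"twist":[-9,0,0],"gripper":1},
    {"dp":[0,-0.08,-0.74],"twist":[-12,0,0],"gripper":1},
    {"dp":[0,-0.12,-0.92],"twist":[-15,0,0],"gripper":1},
    {"dp":[0,-0.17,-1.09],"twist":[-18,0,0],"gripper":1},
    {"dp":[0,-0.23,-1.27],"twist":[-21,0,0],"gripper":1},
    {"dp":[0,-0.31,-1.44],"twist":[-24,0,0],"gripper":1},
    {"dp":[0,-0.39,-1.61],"twist":[-27,0,0],"gripper":1},
    {"dp":[0,-0.47,-1.77],"twist":[-30,0,0],"gripper":1},
    {"dp":[0,-0.57,-1.93],"twist":[-33,0,0],"gripper":1},
    {"dp":[0,-0.68,-2.08],"twist":[-36,0,0],"gripper":1}
  ]
}}

```text
time_s: 48.85
position: [0.5529, -0.1193, 0.0831]
eef_rot: [0.098, -0.7, 0.098, 0.7]
force: [-3.1, -2.4, 1.1]
finger_gap: -0.0003
```

Run:
```python
from h import *
s=state();p=s["position"][:2]-HUB;print("phi",np.degrees(np.arctan2(*p[::-1]))%360,np.hypot(*p))
plan([fin(f) for f in (257,260,263,266,269,272,275,278,281,283,284,284)],s)
```

```text
phi 253.95059857745565 0.17747709627831054
t 48.85 tcp [ 0.5529 -0.1193  0.0831] yaw 164.1 q1,q6 [-0.21 -1.5 ] tilt [-0.    -0.001  0.   ] gap -0.0003 F [-3.1 -2.4  1.1]
 dp [0.0, -0.01, -0.19] twist [-2.9, 0.0, -0.0]
 dp [0.0, -0.03, -0.37] twist [-5.9, 0.0, -0.0]
 dp [0.0, -0.05, -0.56] twist [-8.9, 0.0, -0.0]
 dp [0.0, -0.09, -0.74] twist [-11.9, 0.0, -0.0]
 dp [0.0, -0.13, -0.92] twist [-14.9, 0.0, -0.0]
 dp [0.0, -0.18, -1.1] twist [-17.9, 0.0, -0.0]
 dp [0.0, -0.24, -1.27] twist [-20.9, 0.0, -0.0]
 dp [0.0, -0.31, -1.44] twist [-23.9, 0.0, -0.0]
 dp [0.0, -0.39, -1.61] twist [-26.9, 0.0, -0.0]
 dp [0.0, -0.45, -1.72] twist [-28.9, 0.0, -0.0]
 dp [0.0, -0.48, -1.77] twist [-29.9, 0.0, -0.0]
 dp [0.0, -0.48, -1.77] twist [-29.9, 0.0, -0.0]
```

Call:
{"method": "play_rows", "body": {
  "moves": [
    {"dp":[0,-0.01,-0.19],"twist":[-3,0,0],"gripper":1},
    {"dp":[0,-0.03,-0.37],"twist":[-6,0,0],"gripper":1},
    {"dp":[0,-0.05,-0.56],"twist":[-9,0,0],"gripper":1},
    {"dp":[0,-0.09,-0.74],"twist":[-12,0,0],"gripper":1},
    {"dp":[0,-0.13,-0.92],"twist":[-15,0,0],"gripper":1},
    {"dp":[0,-0.18,-1.1],"twist":[-18,0,0],"gripper":1},
    {"dp":[0,-0.24,-1.27],"twist":[-21,0,0],"gripper":1},
    {"dp":[0,-0.31,-1.44],"twist":[-24,0,0],"gripper":1},
    {"dp":[0,-0.39,-1.61],"twist":[-27,0,0],"gripper":1},
    {"dp":[0,-0.45,-1.72],"twist":[-29,0,0],"gripper":1},
    {"dp":[0,-0.48,-1.77],"twist":[-30,0,0],"gripper":1},
    {"dp":[0,-0.48,-1.77],"twist":[-30,0,0],"gripper":1}
  ]
}}

```text
time_s: 50.35
position: [0.6444, -0.12, 0.0823]
eef_rot: [-0.086, -0.702, -0.086, 0.702]
force: [0.2, 0.4, 0.1]
finger_gap: 0.0001
```

Run:
```python
from h import *
s=state();p=s["position"][:2]-HUB;f0=np.degrees(np.arctan2(*p[::-1]))%360;print("phi",f0,np.hypot(*p))
im,C=look(dict(mid=(245.1,.062)))
P=C[np.isfinite(C[...,0])];D=P[:,:2]-HUB;r=np.hypot(*D.T);a=np.degrees(np.arctan2(D[:,1],D[:,0]));m=(abs(P[:,2]-.093)<.016)&(r>.19)&(r<.218);print(np.unique(np.round(a[m]/2)*2,return_counts=True))
plan([fin(f) for f in (286,288,289.3,290.3,290.9,291)]+[fin(285),fin(283,.083,.2),fin(283,.25,.2)],s)
```

```text
phi 283.91758809435413 0.17647095593823645
hub [0.6071 0.0732] spoke mod90 18.57
mid radial -4.0 tang -30.1 dyaw 7.2 [ 0.9 11.6] 4
(array([ 18.,  20.,  22., 106., 108., 110., 112.]), array([11, 17, 15,  1, 13, 17, 12]))
t 50.35 tcp [ 0.6444 -0.12    0.0823] yaw -166.0 q1,q6 [-0.18 -2.  ] tilt [-0.  0.  0.] gap 0.0001 F [0.2 0.4 0.1]
 dp [-0.01, 0.01, -0.13] twist [-2.0, 0.0, 0.0]
 dp [-0.01, 0.0, -0.25] twist [-4.0, 0.0, 0.0]
 dp [-0.01, -0.0, -0.33] twist [-5.3, 0.0, 0.0]
 dp [-0.01, -0.01, -0.39] twist [-6.3, 0.0, 0.0]
 dp [-0.01, -0.02, -0.43] twist [-6.9, 0.0, 0.0]
 dp [-0.01, -0.02, -0.44] twist [-7.0, 0.0, 0.0]
 dp [-0.01, 0.01, -0.07] twist [-1.0, 0.0, 0.0]
 dp [-0.01, 0.47, 0.06] twist [1.0, 0.0, 0.0]
 dp [-3.35, 0.47, 0.06] twist [1.0, 0.0, 0.0]
```

Call:
{"method": "play_rows", "body": {
  "moves": [
    {"dp":[0,0.01,-0.13],"twist":[-2,0,0],"gripper":1},
    {"dp":[0,0,-0.25],"twist":[-4,0,0],"gripper":1},
    {"dp":[0,0,-0.33],"twist":[-5.3,0,0],"gripper":1},
    {"dp":[0,-0.01,-0.39],"twist":[-6.3,0,0],"gripper":1},
    {"dp":[0,-0.02,-0.43],"twist":[-7,0,0],"gripper":1},
    {"dp":[0,-0.02,-0.44],"twist":[-7,0,0],"gripper":1},
    {"dp":[0,-0.02,-0.44],"twist":[-7,0,0],"gripper":1},
    {"dp":[0,0.01,-0.07],"twist":[-1,0,0],"gripper":1},
    {"dp":[0,0.3,0.06],"twist":[1,0,0],"gripper":1},
    {"dp":[-1.2,0.47,0.06],"twist":[1,0,0],"gripper":0},
    {"dp":[-2.4,0.47,0.06],"twist":[1,0,0],"gripper":0},
    {"dp":[-3.35,0.47,0.06],"twist":[1,0,0],"gripper":0}
  ]
}}

```text
time_s: 51.9
position: [0.6475, -0.1446, 0.2525]
eef_rot: [0.08, 0.703, 0.08, -0.702]
force: [1.8, -1.0, -0.8]
finger_gap: 0.054
```

Run:
```python
from h import *
look(dict(mid=(252.1,.062),thin=(342.1,.054),thick=(162.1,.066)))
plan([(.4829,.3825,.26,109.3)])
```

```text
hub [0.6051 0.0595] spoke mod90 27.3
mid radial 1.2 tang 2.1 dyaw -0.5 [14.  76.8] 122
thin radial 0.3 tang -2.1 dyaw -1.0 [ 9.7 73.7] 76
thick radial 0.3 tang -1.5 dyaw 0.1 [20.9 75.6] 183
t 51.95 tcp [ 0.6485 -0.1448  0.2585] yaw -167.0 q1,q6 [-0.22 -2.02] tilt [ 0.008 -0.002  0.   ] gap 0.0616 F [ 0.6 -0.3  5.9]
 dp [-0.08, -11.02, 0.86] twist [83.7, -0.5, 0.1]
```

Call:
{"method": "play_rows", "body": {
  "moves": [
    {"dp":[0,-0.7,0],"twist":[6,0,0],"gripper":0},
    {"dp":[0,-1.7,0.1],"twist":[14,0,0],"gripper":0},
    {"dp":[0,-2.8,0.2],"twist":[22,0,0],"gripper":0},
    {"dp":[0,-3.9,0.3],"twist":[30,0,0],"gripper":0},
    {"dp":[0,-5.0,0.4],"twist":[38,0,0],"gripper":0},
    {"dp":[0,-6.1,0.5],"twist":[46,0,0],"gripper":0},
    {"dp":[0,-7.2,0.55],"twist":[54,0,0],"gripper":0},
    {"dp":[0,-8.3,0.6],"twist":[62,0,0],"gripper":0},
    {"dp":[0,-9.4,0.7],"twist":[70,0,0],"gripper":0},
    {"dp":[0,-10.4,0.8],"twist":[78,0,0],"gripper":0},
    {"dp":[0,-11.02,0.86],"twist":[83.7,0,0],"gripper":0},
    {"dp":[0,-11.02,0.86],"twist":[83.7,0,0],"gripper":0}
  ]
}}

```text
time_s: 53.45
position: [0.4813, 0.3854, 0.2494]
eef_rot: [0.409, -0.577, 0.409, 0.577]
force: [0.3, -0.2, 0.2]
finger_gap: 0.0856
```

Call:
{"method": "play_rows", "body": {
  "moves": [
    {"dp":[0.4,0,0],"twist":[0,0,0],"gripper":0},
    {"dp":[0.8,0,0],"twist":[0,0,0],"gripper":0},
    {"dp":[0.8,0,0],"twist":[0,0,0],"gripper":0},
    {"dp":[0.8,0,0],"twist":[0,0,0],"gripper":0}
  ]
}}

```text
time_s: 53.95
position: [0.4822, 0.3832, 0.2106]
eef_rot: [0.409, -0.577, 0.409, 0.577]
force: [0.9, 0.2, -0.2]
finger_gap: 0.0856
```

Run:
```python
from h import *
p,C=look(dict(mid=(252.1,.062),thin=(342.1,.054),thick=(162.1,.066)))
plan([(.4829,.3825,.1179,109.3)])
```

```text
hub [0.6026 0.0517] spoke mod90 27.05
mid radial 1.1 tang 2.0 dyaw -0.2 [13.8 76.9] 125
thin radial 0.3 tang -2.0 dyaw 0.2 [ 9.3 74.1] 74
thick radial 0.0 tang -1.2 dyaw -0.1 [20.8 75.7] 181
t 54.0 tcp [0.4822 0.3835 0.2107] yaw 109.3 q1,q6 [0.67 0.34] tilt [0.001 0.001 0.   ] gap 0.0853 F [-0.1 -0.7  0.1]
 dp [1.86, -0.01, -0.02] twist [-0.0, 0.0, 0.0]
```

Call:
{"method": "play_rows", "body": {
  "moves": [
    {"dp":[0.7,0,-0.02],"twist":[0,0,0],"gripper":0},
    {"dp":[1.4,0,-0.02],"twist":[0,0,0],"gripper":0},
    {"dp":[1.8,0,-0.02],"twist":[0,0,0],"gripper":0},
    {"dp":[1.86,0,-0.02],"twist":[0,0,0],"gripper":0},
    {"dp":[1.86,0,-0.02],"twist":[0,0,0],"gripper":1},
    {"dp":[1.86,0,-0.02],"twist":[0,0,0],"gripper":1},
    {"dp":[1.86,0,-0.02],"twist":[0,0,0],"gripper":1},
    {"dp":[1.86,0,-0.02],"twist":[0,0,0],"gripper":1},
    {"dp":[1.86,0,-0.02],"twist":[0,0,0],"gripper":1}
  ],
  "newtons": 50
}}

```text
time_s: 55.12
position: [0.4824, 0.3831, 0.118]
eef_rot: [-0.41, 0.577, -0.409, -0.577]
force: [-0.1, -0.3, 5.9]
finger_gap: 0.0453
```

Run:
```python
from h import *
g=gunpose(252.05,.035,.0012,.096,.085,-.0161);print(g)
plan([(g[0],g[1],.30,g[3]),g])
```

```text
(np.float64(0.5227048039699286), np.float64(-0.19736586393502537), 0.1189, 162.05)
t 55.12 tcp [0.4824 0.3831 0.118 ] yaw 109.3 q1,q6 [0.67 0.33] tilt [0.001 0.001 0.   ] gap 0.0453 F [-0.1 -0.3  5.9]
 dp [-3.65, 3.07, -11.22] twist [-52.8, 0.0, 0.1]
 dp [-0.03, 3.07, -11.23] twist [-52.8, 0.0, 0.1]
```

Call:
{"method": "play_rows", "body": {
  "moves": [
    {"dp":[-0.8,0,0],"twist":[0,0,0],"gripper":1},
    {"dp":[-1.9,0,0],"twist":[0,0,0],"gripper":1},
    {"dp":[-3.0,0,0],"twist":[0,0,0],"gripper":1},
    {"dp":[-3.6,0.15,-0.5],"twist":[-2,0,0],"gripper":1},
    {"dp":[-3.66,0.4,-1.5],"twist":[-7,0,0],"gripper":1},
    {"dp":[-3.66,0.75,-2.7],"twist":[-13,0,0],"gripper":1},
    {"dp":[-3.66,1.05,-3.9],"twist":[-19,0,0],"gripper":1},
    {"dp":[-3.66,1.4,-5.1],"twist":[-25,0,0],"gripper":1},
    {"dp":[-3.66,1.7,-6.3],"twist":[-31,0,0],"gripper":1},
    {"dp":[-3.66,2.05,-7.5],"twist":[-37,0,0],"gripper":1},
    {"dp":[-3.66,2.4,-8.7],"twist":[-43,0,0],"gripper":1},
    {"dp":[-3.66,2.7,-9.8],"twist":[-49,0,0],"gripper":1}
  ]
}}

```text
time_s: 56.62
position: [0.5159, -0.1267, 0.3003]
eef_rot: [-0.132, 0.695, -0.132, -0.694]
force: [1.4, 0.7, -2.6]
finger_gap: 0.0454
```

Run:
```python
from h import *
g=gunpose(252.05,.035,.0012,.096,.085,-.0161)
plan([(g[0],g[1],.30,g[3]),g])
```

```text
t 56.62 tcp [ 0.5159 -0.1267  0.3003] yaw 158.4 q1,q6 [-0.24 -1.44] tilt [ 0. -0.  0.] gap 0.0454 F [ 1.4  0.7 -2.6]
 dp [0.01, 1.27, -0.65] twist [-3.6, -0.0, -0.0]
 dp [3.63, 1.26, -0.65] twist [-3.6, -0.0, -0.0]
```

Call:
{"method": "play_rows", "body": {
  "moves": [
    {"dp":[0,0.7,-0.4],"twist":[-3.6,0,0],"gripper":1},
    {"dp":[0,1.2,-0.6],"twist":[-3.6,0,0],"gripper":1},
    {"dp":[0.3,1.26,-0.65],"twist":[-3.6,0,0],"gripper":1},
    {"dp":[1.2,1.26,-0.65],"twist":[-3.6,0,0],"gripper":1},
    {"dp":[2.1,1.26,-0.65],"twist":[-3.6,0,0],"gripper":1},
    {"dp":[2.9,1.26,-0.65],"twist":[-3.6,0,0],"gripper":1},
    {"dp":[3.4,1.26,-0.65],"twist":[-3.6,0,0],"gripper":1},
    {"dp":[3.6,1.26,-0.65],"twist":[-3.6,0,0],"gripper":1},
    {"dp":[3.62,1.26,-0.65],"twist":[-3.6,0,0],"gripper":1},
    {"dp":[3.62,1.26,-0.65],"twist":[-3.6,0,0],"gripper":1}
  ]
}}

```text
time_s: 57.88
position: [0.5235, -0.195, 0.1197]
eef_rot: [-0.111, 0.699, -0.111, -0.698]
force: [0.7, -0.7, -2.0]
finger_gap: 0.0453
```

Run:
```python
from h import *
g=gunpose(252.05,.035,.0012,.096,.085,-.0161)
p,C=look(dict(mid=(252.1,.062),thin=(342.1,.054),thick=(162.1,.066)))
plan([g])
```

```text
hub [0.6029 0.0516] spoke mod90 27.04
mid radial 1.2 tang 2.0 dyaw -0.3 [13.9 76.2] 124
thin radial 1.3 tang -2.0 dyaw -0.7 [ 9.5 72.9] 77
thick radial 0.1 tang -1.5 dyaw 0.1 [20.7 75.8] 184
t 57.92 tcp [ 0.5235 -0.1951  0.1197] yaw 161.9 q1,q6 [-0.36 -1.61] tilt [ 0.001 -0.001  0.   ] gap 0.0452 F [-0.5  0.3 -2.8]
 dp [0.02, 0.05, 0.0] twist [-0.2, -0.1, -0.0]
```

Good pose, 2 mm closer than planned (about 83 mm). Holding, then the return.

Call:
{"method": "play_rows", "body": {
  "moves": [
    {"dp":[0,0,0],"twist":[0,0,0],"gripper":1},
    {"dp":[0,0,0],"twist":[0,0,0],"gripper":1},
    {"dp":[0,0,0],"twist":[0,0,0],"gripper":1},
    {"dp":[0,0,0],"twist":[0,0,0],"gripper":1},
    {"dp":[0,0,0],"twist":[0,0,0],"gripper":1},
    {"dp":[0,0,0],"twist":[0,0,0],"gripper":1},
    {"dp":[0,0,0],"twist":[0,0,0],"gripper":1},
    {"dp":[0,0,0],"twist":[0,0,0],"gripper":1},
    {"dp":[0,0,0],"twist":[0,0,0],"gripper":1},
    {"dp":[0,0,0],"twist":[0,0,0],"gripper":1},
    {"dp":[0,0,0],"twist":[0,0,0],"gripper":1},
    {"dp":[0,0,0],"twist":[0,0,0],"gripper":1}
  ]
}}

```text
time_s: 59.42
position: [0.5229, -0.195, 0.1187]
eef_rot: [0.111, -0.698, 0.111, 0.698]
force: [0.4, 0.3, -3.0]
finger_gap: 0.0455
```

Run:
```python
from h import *
plan([(.4827,.3828,.30,109.3)])
```

```text
t 59.42 tcp [ 0.5229 -0.195   0.1187] yaw 161.9 q1,q6 [-0.36 -1.61] tilt [-0.001 -0.     0.   ] gap 0.0455 F [ 0.4  0.3 -3. ]
 dp [-3.63, -10.73, 4.36] twist [52.6, 0.0, -0.0]
```

Call:
{"method": "play_rows", "body": {
  "moves": [
    {"dp":[-0.8,0,0],"twist":[0,0,0],"gripper":1},
    {"dp":[-1.9,0,0],"twist":[0,0,0],"gripper":1},
    {"dp":[-3.0,0,0],"twist":[0,0,0],"gripper":1},
    {"dp":[-3.63,-0.6,0.25],"twist":[3,0,0],"gripper":1},
    {"dp":[-3.63,-1.7,0.7],"twist":[8,0,0],"gripper":1},
    {"dp":[-3.63,-2.9,1.15],"twist":[14,0,0],"gripper":1},
    {"dp":[-3.63,-4.1,1.65],"twist":[20,0,0],"gripper":1},
    {"dp":[-3.63,-5.3,2.1],"twist":[26,0,0],"gripper":1},
    {"dp":[-3.63,-6.5,2.6],"twist":[32,0,0],"gripper":1},
    {"dp":[-3.63,-7.7,3.1],"twist":[38,0,0],"gripper":1},
    {"dp":[-3.63,-8.9,3.6],"twist":[44,0,0],"gripper":1},
    {"dp":[-3.63,-10.0,4.1],"twist":[50,0,0],"gripper":1}
  ]
}}

```text
time_s: 60.92
position: [0.4844, 0.335, 0.3002]
eef_rot: [0.397, -0.585, 0.397, 0.585]
force: [1.2, 0.0, -2.3]
finger_gap: 0.0455
```

Call:
{"method": "play_rows", "body": {
  "moves": [
    {"dp":[0.4,-0.27,0.72],"twist":[2.6,0,0],"gripper":1},
    {"dp":[1.0,-0.27,0.72],"twist":[2.6,0,0],"gripper":1},
    {"dp":[1.0,-0.27,0.72],"twist":[2.6,0,0],"gripper":1},
    {"dp":[1.0,-0.27,0.72],"twist":[2.6,0,0],"gripper":1},
    {"dp":[1.0,-0.27,0.72],"twist":[2.6,0,0],"gripper":1}
  ]
}}

```text
time_s: 61.55
position: [0.4846, 0.3712, 0.2517]
eef_rot: [-0.41, 0.577, -0.409, -0.576]
force: [0.5, 0.2, -1.5]
finger_gap: 0.0455
```

Run:
```python
from h import *
plan([(.4827,.3828,.1185,109.3)])
```

```text
t 61.55 tcp [0.4846 0.3712 0.2517] yaw 109.2 q1,q6 [0.65 0.32] tilt [0.001 0.001 0.   ] gap 0.0455 F [ 0.5  0.2 -1.5]
 dp [2.66, -0.04, 0.23] twist [-0.1, 0.0, 0.1]
```

Call:
{"method": "play_rows", "body": {
  "moves": [
    {"dp":[0.2,-0.04,0.23],"twist":[0,0,0],"gripper":1},
    {"dp":[0.5,-0.04,0.23],"twist":[0,0,0],"gripper":1},
    {"dp":[1.0,-0.04,0.23],"twist":[0,0,0],"gripper":1},
    {"dp":[1.6,-0.04,0.23],"twist":[0,0,0],"gripper":1},
    {"dp":[2.2,-0.04,0.23],"twist":[0,0,0],"gripper":1},
    {"dp":[2.55,-0.04,0.23],"twist":[0,0,0],"gripper":1},
    {"dp":[2.66,-0.04,0.23],"twist":[0,0,0],"gripper":1},
    {"dp":[2.66,-0.04,0.23],"twist":[0,0,0],"gripper":1},
    {"dp":[2.66,-0.04,0.23],"twist":[0,0,0],"gripper":0.3},
    {"dp":[2.66,-0.04,0.23],"twist":[0,0,0],"gripper":0.1},
    {"dp":[2.66,-0.04,0.23],"twist":[0,0,0],"gripper":0},
    {"dp":[2.66,-0.04,0.23],"twist":[0,0,0],"gripper":0}
  ]
}}

```text
time_s: 63.05
position: [0.4821, 0.383, 0.1171]
eef_rot: [0.409, -0.576, 0.409, 0.577]
force: [0.1, 0.2, -0.6]
finger_gap: 0.0856
```

Call:
{"method": "play_rows", "body": {
  "moves": [
    {"dp":[-0.7,0,0],"twist":[0,0,0],"gripper":0},
    {"dp":[-1.6,0,0],"twist":[0,0,0],"gripper":0},
    {"dp":[-2.4,0,0],"twist":[0,0,0],"gripper":0},
    {"dp":[-2.4,0,0],"twist":[0,0,0],"gripper":1},
    {"dp":[-2.4,0,0],"twist":[0,0,0],"gripper":1}
  ]
}}

```text
time_s: 63.68
position: [0.482, 0.3829, 0.2365]
eef_rot: [0.409, -0.576, 0.41, 0.577]
force: [0.6, 0.3, -0.3]
finger_gap: 0.0516
```

Run:
```python
from h import *
p,C=look(dict(mid=(252.1,.062),thin=(342.1,.054),thick=(162.1,.066)))
P=C[np.isfinite(C[...,0])];print([ (np.round(np.median(C[r["region"]],0),3),round(r["score"],2)) for r in nets.masks_of("top","therm_center")[:2]])
plan([fin(193,.24),fin(193,.14)])
```

```text
hub [0.6028 0.0516] spoke mod90 27.06
mid radial 1.2 tang 1.6 dyaw -0.6 [13.8 75.2] 126
thin radial 0.4 tang -1.8 dyaw -0.1 [ 9.5 73.6] 77
thick radial -0.1 tang -1.0 dyaw 0.2 [21.  75.1] 184
[(array([0.48 , 0.371, 0.155]), 0.81)]
t 63.77 tcp [0.4817 0.3826 0.2359] yaw 109.3 q1,q6 [0.67 0.33] tilt [-0.002 -0.001  0.   ] gap 0.0366 F [-0.4  0.9  0.1]
 dp [-0.07, 3.43, -6.66] twist [6.3, -0.0, -0.1]
 dp [1.93, 3.43, -6.66] twist [6.3, -0.0, -0.1]
```

Call:
{"method": "play_rows", "body": {
  "moves": [
    {"dp":[0,0.5,-1.0],"twist":[2,0,0],"gripper":1},
    {"dp":[0,1.0,-2.0],"twist":[4,0,0],"gripper":1},
    {"dp":[0,1.5,-3.0],"twist":[6.3,0,0],"gripper":1},
    {"dp":[0,2.05,-4.0],"twist":[6.3,0,0],"gripper":1},
    {"dp":[0,2.6,-5.0],"twist":[6.3,0,0],"gripper":1},
    {"dp":[0,3.1,-6.0],"twist":[6.3,0,0],"gripper":1},
    {"dp":[0.2,3.43,-6.66],"twist":[6.3,0,0],"gripper":1},
    {"dp":[1.0,3.43,-6.66],"twist":[6.3,0,0],"gripper":1},
    {"dp":[1.8,3.43,-6.66],"twist":[6.3,0,0],"gripper":1},
    {"dp":[1.93,3.43,-6.66],"twist":[6.3,0,0],"gripper":1},
    {"dp":[1.93,3.43,-6.66],"twist":[6.3,0,0],"gripper":1},
    {"dp":[1.93,3.43,-6.66],"twist":[6.3,0,0],"gripper":1}
  ]
}}

```text
time_s: 65.28
position: [0.4309, 0.0121, 0.142]
eef_rot: [-0.441, 0.554, -0.44, -0.553]
force: [0.9, -0.6, 0.5]
finger_gap: 0.0001
```

Run:
```python
from h import *
plan([fin(f) for f in (193,206,218)])
```

```text
t 65.28 tcp [0.4309 0.0121 0.142 ] yaw 103.0 q1,q6 [ 0.03 -0.2 ] tilt [0.001 0.    0.   ] gap 0.0001 F [ 0.9 -0.6  0.5]
 dp [1.18, 0.03, -0.01] twist [-0.0, -0.0, 0.1]
 dp [1.18, -0.06, -0.8] twist [-13.0, -0.0, 0.1]
 dp [1.18, -0.3, -1.5] twist [-25.0, -0.0, 0.1]
```

Call:
{"method": "play_rows", "body": {
  "moves": [
    {"dp":[0.6,0.03,0],"twist":[0,0,0],"gripper":1},
    {"dp":[1.18,0.03,0],"twist":[0,0,0],"gripper":1},
    {"dp":[1.18,0.03,-0.13],"twist":[-2,0,0],"gripper":1},
    {"dp":[1.18,0.02,-0.25],"twist":[-4,0,0],"gripper":1},
    {"dp":[1.18,0.01,-0.37],"twist":[-6,0,0],"gripper":1},
    {"dp":[1.18,0,-0.5],"twist":[-8,0,0],"gripper":1},
    {"dp":[1.18,-0.03,-0.65],"twist":[-10.5,0,0],"gripper":1},
    {"dp":[1.18,-0.06,-0.8],"twist":[-13,0,0],"gripper":1},
    {"dp":[1.18,-0.11,-0.98],"twist":[-16,0,0],"gripper":1},
    {"dp":[1.18,-0.16,-1.16],"twist":[-19,0,0],"gripper":1},
    {"dp":[1.18,-0.23,-1.33],"twist":[-22,0,0],"gripper":1},
    {"dp":[1.18,-0.3,-1.5],"twist":[-25,0,0],"gripper":1}
  ]
}}

```text
time_s: 66.78
position: [0.462, -0.0577, 0.0826]
eef_rot: [0.31, -0.636, 0.309, 0.636]
force: [-2.5, 1.4, -0.5]
finger_gap: 0.0001
```

Call:
{"method": "play_rows", "body": {
  "moves": [
    {"dp":[0,0,-0.19],"twist":[-3,0,0],"gripper":1},
    {"dp":[0,-0.02,-0.37],"twist":[-6,0,0],"gripper":1},
    {"dp":[0,-0.04,-0.55],"twist":[-9,0,0],"gripper":1},
    {"dp":[0,-0.08,-0.74],"twist":[-12,0,0],"gripper":1},
    {"dp":[0,-0.12,-0.92],"twist":[-15,0,0],"gripper":1},
    {"dp":[0,-0.17,-1.09],"twist":[-18,0,0],"gripper":1},
    {"dp":[0,-0.23,-1.27],"twist":[-21,0,0],"gripper":1},
    {"dp":[0,-0.31,-1.44],"twist":[-24,0,0],"gripper":1},
    {"dp":[0,-0.39,-1.61],"twist":[-27,0,0],"gripper":1},
    {"dp":[0,-0.47,-1.77],"twist":[-30,0,0],"gripper":1},
    {"dp":[0,-0.57,-1.93],"twist":[-33,0,0],"gripper":1},
    {"dp":[0,-0.68,-2.08],"twist":[-36,0,0],"gripper":1}
  ]
}}

```text
time_s: 68.28
position: [0.5528, -0.1189, 0.0826]
eef_rot: [0.098, -0.7, 0.098, 0.7]
force: [-3.4, -0.1, 1.1]
finger_gap: -0.0001
```

Call:
{"method": "play_rows", "body": {
  "moves": [
    {"dp":[0,-0.01,-0.19],"twist":[-3,0,0],"gripper":1},
    {"dp":[0,-0.03,-0.37],"twist":[-6,0,0],"gripper":1},
    {"dp":[0,-0.05,-0.56],"twist":[-9,0,0],"gripper":1},
    {"dp":[0,-0.09,-0.74],"twist":[-12,0,0],"gripper":1},
    {"dp":[0,-0.13,-0.92],"twist":[-15,0,0],"gripper":1},
    {"dp":[0,-0.18,-1.1],"twist":[-18,0,0],"gripper":1},
    {"dp":[0,-0.24,-1.27],"twist":[-21,0,0],"gripper":1},
    {"dp":[0,-0.31,-1.44],"twist":[-24,0,0],"gripper":1},
    {"dp":[0,-0.39,-1.61],"twist":[-27,0,0],"gripper":1},
    {"dp":[0,-0.45,-1.72],"twist":[-29,0,0],"gripper":1},
    {"dp":[0,-0.48,-1.77],"twist":[-30,0,0],"gripper":1},
    {"dp":[0,-0.48,-1.77],"twist":[-30,0,0],"gripper":1}
  ]
}}

```text
time_s: 69.78
position: [0.6442, -0.1201, 0.0818]
eef_rot: [0.086, 0.702, 0.086, -0.702]
force: [-0.8, -0.1, -0.2]
finger_gap: 0.0001
```

Run:
```python
from h import *
s=state();p=s["position"][:2]-HUB;f0=np.degrees(np.arctan2(*p[::-1]))%360;print("phi",f0,np.hypot(*p))
p,C=look({})
P=C[np.isfinite(C[...,0])];D=P[:,:2]-HUB;r=np.hypot(*D.T);a=np.degrees(np.arctan2(D[:,1],D[:,0]));m=(abs(P[:,2]-.093)<.016)&(r>.19)&(r<.218);print(a[m&(abs(a-20)<10)].mean(),a[m&(abs(a-110)<10)].mean())
plan([fin(f) for f in (286,288,289.3,290.3,290.9,291)]+[fin(285),fin(283,.083,.2),fin(283,.25,.2)],s)
```

```text
phi 283.8450357853725 0.17648321479919132
hub [0.6064 0.0723] spoke mod90 18.6
20.168170889803143 110.03929768031874
t 69.78 tcp [ 0.6442 -0.1201  0.0818] yaw -166.0 q1,q6 [-0.18 -2.  ] tilt [-0.  0.  0.] gap 0.0001 F [-0.8 -0.1 -0.2]
 dp [-0.02, 0.01, -0.13] twist [-2.0, -0.0, 0.0]
 dp [-0.02, 0.0, -0.26] twist [-4.0, -0.0, 0.0]
 dp [-0.02, -0.0, -0.34] twist [-5.3, -0.0, 0.0]
 dp [-0.02, -0.01, -0.4] twist [-6.3, -0.0, 0.0]
 dp [-0.02, -0.02, -0.43] twist [-6.9, -0.0, 0.0]
 dp [-0.02, -0.02, -0.44] twist [-7.0, -0.0, 0.0]
 dp [-0.02, 0.01, -0.07] twist [-1.0, -0.0, 0.0]
 dp [-0.02, 0.47, 0.06] twist [1.0, -0.0, 0.0]
 dp [-3.36, 0.47, 0.06] twist [1.0, -0.0, 0.0]
```

Call:
{"method": "play_rows", "body": {
  "moves": [
    {"dp":[0,0.01,-0.13],"twist":[-2,0,0],"gripper":1},
    {"dp":[0,0,-0.25],"twist":[-4,0,0],"gripper":1},
    {"dp":[0,0,-0.33],"twist":[-5.3,0,0],"gripper":1},
    {"dp":[0,-0.01,-0.39],"twist":[-6.3,0,0],"gripper":1},
    {"dp":[0,-0.02,-0.43],"twist":[-7,0,0],"gripper":1},
    {"dp":[0,-0.02,-0.44],"twist":[-7,0,0],"gripper":1},
    {"dp":[0,-0.02,-0.44],"twist":[-7,0,0],"gripper":1},
    {"dp":[0,0.01,-0.07],"twist":[-1,0,0],"gripper":1},
    {"dp":[0,0.3,0.06],"twist":[1,0,0],"gripper":1},
    {"dp":[-1.2,0.47,0.06],"twist":[1,0,0],"gripper":0},
    {"dp":[-2.4,0.47,0.06],"twist":[1,0,0],"gripper":0},
    {"dp":[-3.35,0.47,0.06],"twist":[1,0,0],"gripper":0}
  ]
}}

```text
time_s: 71.32
position: [0.6472, -0.1446, 0.252]
eef_rot: [0.08, 0.703, 0.08, -0.702]
force: [1.2, -0.1, 0.5]
finger_gap: 0.0543
```

Call:
{"method": "play_rows", "body": {
  "moves": [
    {"dp":[0,-0.7,0],"twist":[6,0,0],"gripper":0},
    {"dp":[0,-1.7,0.1],"twist":[14,0,0],"gripper":0},
    {"dp":[0,-2.8,0.2],"twist":[22,0,0],"gripper":0},
    {"dp":[0,-3.9,0.3],"twist":[30,0,0],"gripper":0},
    {"dp":[0,-5.0,0.4],"twist":[38,0,0],"gripper":0},
    {"dp":[0,-6.1,0.5],"twist":[46,0,0],"gripper":0},
    {"dp":[0,-7.2,0.55],"twist":[54,0,0],"gripper":0},
    {"dp":[0,-8.3,0.6],"twist":[62,0,0],"gripper":0},
    {"dp":[0,-9.4,0.7],"twist":[70,0,0],"gripper":0},
    {"dp":[0,-10.4,0.8],"twist":[78,0,0],"gripper":0},
    {"dp":[0,-11.02,0.86],"twist":[83.7,0,0],"gripper":0},
    {"dp":[0,-11.02,0.86],"twist":[83.7,0,0],"gripper":0}
  ]
}}

```text
time_s: 72.82
position: [0.481, 0.3854, 0.2489]
eef_rot: [0.409, -0.577, 0.409, 0.577]
force: [-0.1, -0.2, -0.0]
finger_gap: 0.0853
```

Call:
{"method": "play_rows", "body": {
  "moves": [
    {"dp":[0.4,0,0],"twist":[0,0,0],"gripper":0},
    {"dp":[0.8,0,0],"twist":[0,0,0],"gripper":0},
    {"dp":[0.8,0,0],"twist":[0,0,0],"gripper":0},
    {"dp":[0.8,0,0],"twist":[0,0,0],"gripper":0}
  ]
}}

```text
time_s: 73.32
position: [0.4819, 0.3833, 0.2101]
eef_rot: [0.409, -0.577, 0.409, 0.577]
force: [-0.2, -1.0, -0.0]
finger_gap: 0.0857
```

Run:
```python
from h import *
look(dict(thick=(252.1,.066),mid=(342.1,.062),thin=(72.1,.054)))
plan([(.4827,.3828,.1175,109.3)])
```

```text
hub [0.6026 0.0516] spoke mod90 27.01
thick radial 0.3 tang -0.3 dyaw 0.5 [19.9 75.8] 180
mid radial 2.1 tang 1.5 dyaw 1.9 [16.4 75.7] 127
thin radial 0.4 tang -2.8 dyaw -0.3 [ 9.  76.2] 77
t 73.38 tcp [0.4819 0.3835 0.2103] yaw 109.3 q1,q6 [0.67 0.34] tilt [0.001 0.001 0.   ] gap 0.0851 F [-0.   0.3 -0.4]
 dp [1.86, -0.01, -0.02] twist [-0.0, 0.0, 0.0]
```

Call:
{"method": "play_rows", "body": {
  "moves": [
    {"dp":[0.7,0,-0.02],"twist":[0,0,0],"gripper":0},
    {"dp":[1.4,0,-0.02],"twist":[0,0,0],"gripper":0},
    {"dp":[1.8,0,-0.02],"twist":[0,0,0],"gripper":0},
    {"dp":[1.86,0,-0.02],"twist":[0,0,0],"gripper":0},
    {"dp":[1.86,0,-0.02],"twist":[0,0,0],"gripper":1},
    {"dp":[1.86,0,-0.02],"twist":[0,0,0],"gripper":1},
    {"dp":[1.86,0,-0.02],"twist":[0,0,0],"gripper":1},
    {"dp":[1.86,0,-0.02],"twist":[0,0,0],"gripper":1},
    {"dp":[1.86,0,-0.02],"twist":[0,0,0],"gripper":1}
  ],
  "newtons": 50
}}

```text
time_s: 74.5
position: [0.482, 0.3831, 0.1175]
eef_rot: [-0.41, 0.577, -0.409, -0.577]
force: [-0.0, -0.3, 6.6]
finger_gap: 0.0458
```

Call:
{"method": "play_rows", "body": {
  "moves": [
    {"dp":[-0.8,0,0],"twist":[0,0,0],"gripper":1},
    {"dp":[-1.9,0,0],"twist":[0,0,0],"gripper":1},
    {"dp":[-3.0,0,0],"twist":[0,0,0],"gripper":1},
    {"dp":[-3.6,0.15,-0.5],"twist":[-2,0,0],"gripper":1},
    {"dp":[-3.66,0.4,-1.5],"twist":[-7,0,0],"gripper":1},
    {"dp":[-3.66,0.75,-2.7],"twist":[-13,0,0],"gripper":1},
    {"dp":[-3.66,1.05,-3.9],"twist":[-19,0,0],"gripper":1},
    {"dp":[-3.66,1.4,-5.1],"twist":[-25,0,0],"gripper":1},
    {"dp":[-3.66,1.7,-6.3],"twist":[-31,0,0],"gripper":1},
    {"dp":[-3.66,2.05,-7.5],"twist":[-37,0,0],"gripper":1},
    {"dp":[-3.66,2.4,-8.7],"twist":[-43,0,0],"gripper":1},
    {"dp":[-3.66,2.7,-9.8],"twist":[-49,0,0],"gripper":1}
  ]
}}

```text
time_s: 76.0
position: [0.5156, -0.1267, 0.2998]
eef_rot: [-0.132, 0.695, -0.132, -0.694]
force: [1.5, 1.0, -2.5]
finger_gap: 0.0452
```

Run:
```python
from h import *
g=gunpose(252.1,.037,-.0003,.098,.085,-.0161)
plan([(g[0],g[1],.30,g[3]),g])
```

```text
t 76.0 tcp [ 0.5156 -0.1267  0.2998] yaw 158.4 q1,q6 [-0.24 -1.44] tilt [ 0. -0.  0.] gap 0.0452 F [ 1.5  1.  -2.5]
 dp [-0.0, 1.3, -0.63] twist [-3.7, -0.0, -0.0]
 dp [3.58, 1.3, -0.63] twist [-3.7, -0.0, -0.0]
```

Call:
{"method": "play_rows", "body": {
  "moves": [
    {"dp":[0,0.7,-0.4],"twist":[-3.7,0,0],"gripper":1},
    {"dp":[0,1.25,-0.6],"twist":[-3.7,0,0],"gripper":1},
    {"dp":[0.3,1.32,-0.63],"twist":[-3.7,0,0],"gripper":1},
    {"dp":[1.2,1.32,-0.63],"twist":[-3.7,0,0],"gripper":1},
    {"dp":[2.1,1.32,-0.63],"twist":[-3.7,0,0],"gripper":1},
    {"dp":[2.9,1.32,-0.63],"twist":[-3.7,0,0],"gripper":1},
    {"dp":[3.4,1.32,-0.63],"twist":[-3.7,0,0],"gripper":1},
    {"dp":[3.56,1.32,-0.63],"twist":[-3.7,0,0],"gripper":1},
    {"dp":[3.58,1.32,-0.63],"twist":[-3.7,0,0],"gripper":1},
    {"dp":[3.58,1.32,-0.63],"twist":[-3.7,0,0],"gripper":1}
  ]
}}

```text
time_s: 77.25
position: [0.5213, -0.1977, 0.1213]
eef_rot: [-0.111, 0.699, -0.111, -0.698]
force: [-0.4, 0.5, -1.5]
finger_gap: 0.0455
```

Run:
```python
from h import *
g=gunpose(252.05,.037,-.0003,.098,.085,-.0161)
look(dict(thick=(252.1,.066),mid=(342.1,.062),thin=(72.1,.054)))
plan([g])
```

```text
hub [0.6028 0.0516] spoke mod90 27.01
thick radial 0.2 tang 0.1 dyaw 0.5 [19.7 76.5] 181
mid radial 2.1 tang 1.8 dyaw -0.7 [15.7 76.3] 131
thin radial 1.0 tang -2.9 dyaw -0.2 [ 9.4 76.2] 78
t 77.3 tcp [ 0.5212 -0.1977  0.1213] yaw 162.0 q1,q6 [-0.36 -1.62] tilt [ 0.001 -0.001  0.   ] gap 0.0452 F [ 0.5 -0.3 -1.9]
 dp [0.01, 0.03, 0.0] twist [-0.1, -0.1, -0.0]
```

Call:
{"method": "play_rows", "body": {
  "moves": [
    {"dp":[0,0,0],"twist":[0,0,0],"gripper":1},
    {"dp":[0,0,0],"twist":[0,0,0],"gripper":1},
    {"dp":[0,0,0],"twist":[0,0,0],"gripper":1},
    {"dp":[0,0,0],"twist":[0,0,0],"gripper":1},
    {"dp":[0,0,0],"twist":[0,0,0],"gripper":1},
    {"dp":[0,0,0],"twist":[0,0,0],"gripper":1},
    {"dp":[0,0,0],"twist":[0,0,0],"gripper":1},
    {"dp":[0,0,0],"twist":[0,0,0],"gripper":1},
    {"dp":[0,0,0],"twist":[0,0,0],"gripper":1},
    {"dp":[0,0,0],"twist":[0,0,0],"gripper":1},
    {"dp":[0,0,0],"twist":[0,0,0],"gripper":1},
    {"dp":[0,0,0],"twist":[0,0,0],"gripper":1}
  ]
}}

```text
time_s: 78.8
position: [0.5206, -0.1974, 0.1201]
eef_rot: [0.111, -0.698, 0.111, 0.699]
force: [-0.5, 0.3, -2.7]
finger_gap: 0.0455
```

Run:
```python
from h import *
p,C=vision.camera("top"); q,_=vision.camera("scene")
a=cv2.resize(p[150:330,270:450,::-1],(400,400)); b=cv2.resize(q[200:350,270:420,::-1],(400,400)); cv2.imwrite("pics/m3.png",np.hstack([a,b]))
plan([(.4827,.3828,.30,109.3)])
```

```text
t 78.9 tcp [ 0.5206 -0.1974  0.1201] yaw 162.0 q1,q6 [-0.36 -1.62] tilt [-0.001  0.     0.   ] gap 0.0455 F [-0.   0.5 -2.1]
 dp [-3.6, -10.8, 4.31] twist [52.7, 0.0, -0.0]
```

View pics/m3.png

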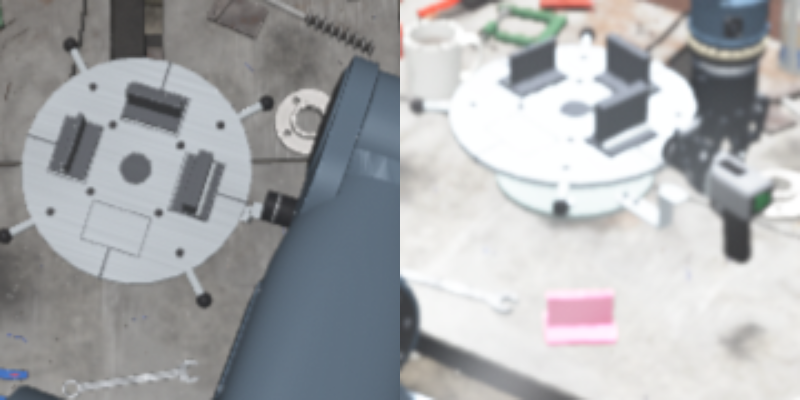

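The thick coupon is at the pointer, its bead side facing the gun (nose at px (395,243) of the top picture), and all three coupons are in their stations. Now the gun goes back.

Call:
{"method": "play_rows", "body": {
  "moves": [
    {"dp":[-0.8,0,0],"twist":[0,0,0],"gripper":1},
    {"dp":[-1.9,0,0],"twist":[0,0,0],"gripper":1},
    {"dp":[-3.0,0,0],"twist":[0,0,0],"gripper":1},
    {"dp":[-3.6,-0.6,0.25],"twist":[3,0,0],"gripper":1},
    {"dp":[-3.6,-1.7,0.7],"twist":[8,0,0],"gripper":1},
    {"dp":[-3.6,-2.9,1.15],"twist":[14,0,0],"gripper":1},
    {"dp":[-3.6,-4.1,1.65],"twist":[20,0,0],"gripper":1},
    {"dp":[-3.6,-5.3,2.1],"twist":[26,0,0],"gripper":1},
    {"dp":[-3.6,-6.5,2.6],"twist":[32,0,0],"gripper":1},
    {"dp":[-3.6,-7.7,3.1],"twist":[38,0,0],"gripper":1},
    {"dp":[-3.6,-8.9,3.6],"twist":[44,0,0],"gripper":1},
    {"dp":[-3.6,-10.0,4.1],"twist":[50,0,0],"gripper":1}
  ]
}}

```text
time_s: 80.4
position: [0.4812, 0.3325, 0.3003]
eef_rot: [0.397, -0.585, 0.397, 0.586]
force: [0.2, 0.2, -1.3]
finger_gap: 0.0455
```

Call:
{"method": "play_rows", "body": {
  "moves": [
    {"dp":[0.4,-0.27,0.8],"twist":[2.6,0,0],"gripper":1},
    {"dp":[1.0,-0.27,0.9],"twist":[2.6,0,0],"gripper":1},
    {"dp":[1.0,-0.27,0.9],"twist":[2.6,0,0],"gripper":1},
    {"dp":[1.0,-0.27,0.9],"twist":[2.6,0,0],"gripper":1},
    {"dp":[1.0,-0.27,0.9],"twist":[2.6,0,0],"gripper":1}
  ]
}}

```text
time_s: 81.03
position: [0.478, 0.3769, 0.2517]
eef_rot: [-0.41, 0.577, -0.408, -0.577]
force: [0.5, -0.3, -2.3]
finger_gap: 0.0453
```

Run:
```python
from h import *
plan([(.4825,.3829,.118,109.3)])
```

```text
t 81.03 tcp [0.478  0.3769 0.2517] yaw 109.3 q1,q6 [0.67 0.33] tilt [0.001 0.001 0.   ] gap 0.0453 F [ 0.5 -0.3 -2.3]
 dp [2.67, -0.12, 0.08] twist [0.0, 0.0, 0.1]
```

Call:
{"method": "play_rows", "body": {
  "moves": [
    {"dp":[0.2,-0.12,0.08],"twist":[0,0,0],"gripper":1},
    {"dp":[0.5,-0.12,0.08],"twist":[0,0,0],"gripper":1},
    {"dp":[1.0,-0.12,0.08],"twist":[0,0,0],"gripper":1},
    {"dp":[1.6,-0.12,0.08],"twist":[0,0,0],"gripper":1},
    {"dp":[2.2,-0.12,0.08],"twist":[0,0,0],"gripper":1},
    {"dp":[2.55,-0.12,0.08],"twist":[0,0,0],"gripper":1},
    {"dp":[2.66,-0.12,0.08],"twist":[0,0,0],"gripper":1},
    {"dp":[2.66,-0.12,0.08],"twist":[0,0,0],"gripper":1},
    {"dp":[2.66,-0.12,0.08],"twist":[0,0,0],"gripper":0.3},
    {"dp":[2.66,-0.12,0.08],"twist":[0,0,0],"gripper":0.1},
    {"dp":[2.66,-0.12,0.08],"twist":[0,0,0],"gripper":0},
    {"dp":[2.66,-0.12,0.08],"twist":[0,0,0],"gripper":0}
  ]
}}

```text
time_s: 82.52
position: [0.4817, 0.3831, 0.1172]
eef_rot: [0.409, -0.577, 0.409, 0.577]
force: [0.2, 0.0, -0.3]
finger_gap: 0.0855
```

Call:
{"method": "play_rows", "body": {
  "moves": [
    {"dp":[-0.7,0,0],"twist":[0,0,0],"gripper":0},
    {"dp":[-1.6,0,0],"twist":[0,0,0],"gripper":0},
    {"dp":[-2.6,0,0],"twist":[0,0,0],"gripper":0},
    {"dp":[-3.2,1.0,0],"twist":[0,0,0],"gripper":0},
    {"dp":[-3.2,2.0,0],"twist":[0,0,0],"gripper":0},
    {"dp":[-3.2,3.0,0],"twist":[0,0,0],"gripper":0},
    {"dp":[-3.2,3.0,0],"twist":[0,0,0],"gripper":0},
    {"dp":[-3.2,3.0,0],"twist":[0,0,0],"gripper":0}
  ]
}}

```text
time_s: 83.52
position: [0.3406, 0.3336, 0.2776]
eef_rot: [0.409, -0.577, 0.409, 0.577]
force: [-0.2, 0.3, -0.2]
finger_gap: 0.0855
```

Run:
```python
from h import *
p,C=look(dict(thick=(252.1,.066),mid=(342.1,.062),thin=(72.1,.054)))
P=C[np.isfinite(C[...,0])];g=P[(np.hypot(P[:,0]-.4825,P[:,1]-.3815)<.11)&(P[:,2]>.148)&(P[:,2]<.165)];print("gun",cv2.minAreaRect(g[:,:2].astype(np.float32)*1000),len(g),np.median(g[:,2]))
q,_=vision.camera("scene")
cv2.imwrite("pics/end.png",np.hstack([cv2.resize(p[150:340,190:400,::-1],(400,362)),cv2.resize(q[190:370,200:400,::-1],(400,362))]))
plan([])
```

```text
hub [0.6027 0.0516] spoke mod90 27.02
thick radial 0.1 tang 0.2 dyaw -0.2 [20.1 76.8] 178
mid radial 1.9 tang 1.9 dyaw 0.8 [16.4 76.6] 131
thin radial 0.6 tang -2.7 dyaw -1.1 [ 8.5 75.3] 77
gun ((486.11676025390625, 384.5209045410156), (152.39663696289062, 46.04669189453125), 18.554576873779297) 663 0.15491041740408384
t 83.62 tcp [0.341  0.3336 0.2771] yaw 109.3 q1,q6 [0.77 0.44] tilt [-0.  0.  0.] gap 0.0862 F [ 1.3  0.8 -1. ]
```

View pics/end.png

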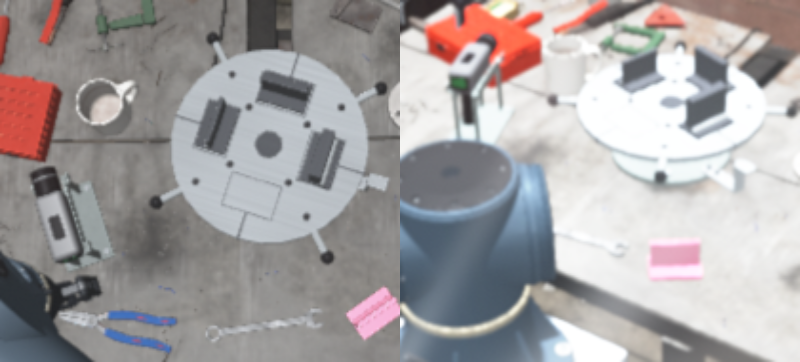

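```bash
python3 -c "
from rig import finish_job; print(finish_job())"
```

```text
the job is handed in; nothing more can be done
None
```

The job is handed in, at about 84 s on the robot's clock. All three coupons stand in their stations with beads outward. Each was turned to the pointer and held in front of the gun for over a second, thin, then mid, then thick. The gun-to-steel distance worked out to about 83–85 mm each time.

**Knocked coupon:** the mid coupon was knocked about 25 mm inward and 24 mm sideways while I was bringing the gun to thin. I took the thin reading with mid out of place. After putting the gun back I reset mid in its station, before turning the table. I did not repeat the thin reading.

**Last checks:**
- **Coupons:** offsets from the station middles are 0–0.2 mm for thick, 2.7 mm for mid and 2.8 mm for thin. Yaw errors are about 1° at most.
- **Table:** the thick coupon's station was within about 0.1° of the pointer as I measured it. That measurement of the pointer is good to about 1°.
- **Gun:** it is back in its stand, about 2 mm and 1° from where it started, at the right height. The arm is clear of everything.
- **Other things:** the pink look-alike and the other items were not touched.

**Disagreement:** the top and scene cameras differed by 2–5 mm on the coupon positions while I was placing them. I relied on the top camera.

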